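# Take the sauce's temperature and put the thermometer on charge

### The arm

A 6-joint arm with a two-finger parallel gripper is mounted at the origin on a cart in front of the work surface, level with it; the furniture and walls round the work are solid. World frame = base frame: x ahead of the robot, y to its left, z up, the work surface at z = 0. Lengths are in m, angles in rad, forces in N, time in s.
With the tool pointing down it reaches from about 0.35 to 0.975 m from the base axis. Payload 4.9 kg.
Tool frame: the origin (TCP) lies at the very end of the fingers, on their centre line; the grasp point (between the pads) lies 19 mm behind it (manip.hold_point_z is the distance from the TCP to the grasp point, in m); z points along the fingers, y is the direction in which the jaws open and shut (so a half turn about z gives the same grasp; the last joint's range is limited). The gripper opens to 85 mm and grips with 20 to 120 N. Pads are 22 mm wide; open, the fingers measure 114 mm over their backs; the gripper's body (76 mm by 85 mm) begins 54 mm behind the grasp point. The pads swing forward as they close: fully open they stand 13 mm farther back than shut.
Start: joints at [-1.359, 0.053, 1.613, -0, 1.476, -0.119], TCP at [0.203, -0.591, 0.2] pointing down, gripper open.
Joint ranges: [-3.01, 3.01], [-1.01, 2.22], [0.06, 2.58], [-1.02, 4.17], [0.09, 2.62], [-3.14, 3.14]. Speed limits (rad/s): [2.57, 2.57, 3.14, 3.14, 3.14, 3.14].

### API

Orientations are given as a unit quaternion [w, x, y, z].
In Python, from plant import monitor, grab_frame, camera_params, ticket, manip gives the robot as it stands.
- The arm moves only by the tool play_rows, never from a script. Its argument "commands" is a list of rows, each an object of numbers: "dx", "dy", "dz": the shift along the tool's x, y, z in cm; "rx", "ry", "rz": the turn, a rotation vector about the tool's x, y, z in rad; "claw": the closure, from 0 (fully open) to 1 (shut). In form: [{"dx": .., "dy": .., "dz": .., "rx": .., "ry": .., "rz": .., "claw": ..}, ...]. A call has 1 to 5 rows; each row is the pose to reach, as a shift and turn from the pose measured when the call began, along the tool's axes at that moment; what a row does not reach only later rows make up. A row lasts 1/10 s, in which the tool goes at most 50 mm and 8.59 degrees, less where a joint would pass 70% of its speed; a pose out of reach is approached as far as the arm can. A call with a gripper value outside its range is refused whole. The fingers move at their own pace and stop on an object; the grip force is fixed at half the most. Time passes only in rows, so rows that repeat a pose let the fingers close. It gives the time, the measured TCP pose, the force and the opening at its end, in the units of the state.
- monitor.state(): the state, without advancing time (a new reading comes with each control period).
- grab_frame(name): name is "scene" or "top"; returns the picture (480x640x3 uint8, blue, green, red); there is no depth.
- camera_params(name): a dict with "fx", "fy", "cx", "cy" (pixels), "rvec" (rotation vector, rad) and "tvec" (3), from world to camera coordinates, as OpenCV has them. Camera axes: x right, y down, z forward; pixel columns grow to the right and rows downward; lengths in m; the calibration is good to about 2 mm. A picture is of the moment at which its call begins. camera_params takes no time and is no camera call.
- ticket.job_done(): hands the job in, once; it reports no verdict.
The state is a dict: "time": time; "joint_pos": joint angles; "joint_vel": joint speeds; "joint_efforts": joint torques, N m; "tool_pos": TCP position; "tool_rot": TCP orientation; "contact_force": force on the tool from outside, world axes, zero at the start; "ft_torque": the same for the moment, N m; "gripper_width": opening from 0.0 (shut) to 1.0 (fully open).
Only numpy, scipy, OpenCV 4.12 (cv2) and the standard library are available. Lean on these libraries where they do the work, as an engineer would, in place of code of your own. Each camera call takes 0.05 s, during which the arm holds its last target.

### The job

Pick up the yellow infrared thermometer, point its nose at the middle of the red sauce in its white ramekin from about 14 cm away (nose to sauce) and hold it still there for two seconds. Then plug it fully down into the socket of the grey charging base and let go. Do not drop the thermometer, do not touch any ramekin with it, and leave the ramekins and the other things where they are.

Things in the scene. Friction and masses are not known exactly. Their poses are not given: they have to be found in the camera images.
- thermo: infrared thermometer, 0.25 kg, standing upright by itself at the start: yellow handle, black collar 60 x 46 mm (29 to 39 mm up), black rectangular plug 50 (x) x 38 (y) x 29 mm at the bottom. A grey head 32 mm wide slants forward and down at 45 degrees from the handle's front, ending in a round black nose. Origin: centre of the underside; x forward (nose side), z up
- thermo_grip (a point): centre of the upper handle, 135 mm above the underside of the plug, the place to grip from above across the 34 mm width (along y). The yellow handle is 40 (x) x 34 (y) mm with flat sides and reaches from 39 to 165 mm above the underside; a dark display is on its back (-x). Axes as thermo
- thermo_nose: the black nose of the thermometer, 29 mm across; origin at the centre of its front face, fixed 56.6 mm forward (x) of and 66.6 mm below thermo_grip. Its x axis is the line of sight: it leaves the nose forward and 45 degrees downward when the thermometer is upright; y as the thermometer's
- thermo_foot (a point): centre of the underside of the thermometer's plug, axes as thermo
- ramekin_red: loose white ramekin with red sauce in it, 69 mm across the rim, 42 mm high; origin at the centre of its underside, z up. It may stand in any place of the row of three ramekins
- sauce_middle (a point): middle of the surface of the red sauce, 34 mm above the underside of its ramekin
- ramekin_white: bystander: the same ramekin with white sauce, origin at its underside
- ramekin_empty: bystander: the same ramekin, empty, origin at its underside
- charging_base: grey charging base fixed to the counter, block 96 (x) x 82 (y) x 38 mm high on a black skirt 106 x 92 x 10 mm; in the middle of its top a rectangular socket 54 (x) x 42 (y) mm, 26 mm deep, mouth bevelled by 3 mm. The plug fits with 2 mm play on each side, long side along x, either way round. Origin: centre of the underside, z up
- socket_mouth (a point): centre of the socket's mouth, at the top face of the charging base (38 mm above its underside); axes as the base
- socket_floor (a point): centre of the socket's floor, 26 mm below the mouth; the plug's underside rests here when it is fully home (the collar is then 3 mm above the base); axes as the base
- sauce_yellow: bystander: yellow squeeze bottle, 58 mm across, 190 mm high, origin at its underside
- spice_jar: bystander: jar with black lid, 65 mm across, 94 mm high, origin at its underside
Mind the look-alikes: they are no part of the job. Leave any orange look-alike of the ramekin_red alone.

How it is judged:
On the way:
1. the thermometer's line of sight passes within 20 mm (sideways and up-down) of the middle of the red sauce, from 80 to 200 mm away, and it is held still there for one second (x of sauce_middle in the frame of thermo_nose between 0.08 and 0.2 m and y of sauce_middle in the frame of thermo_nose between -0.02 and 0.02 m and z of sauce_middle in the frame of thermo_nose between -0.02 and 0.02 m and linear speed of thermo below 0.03 m/s and angular speed of thermo below 0.2 rad/s), for 1 s.
At the end, for the whole second after the job is handed in: The thermometer stands upright (within 5 degrees) in the charging base's socket, its plug within 5 mm of the socket's floor and 6 mm of its centre, long sides in line, at rest and released; the three ramekins, the yellow bottle and the spice jar are within 30 mm of where they stood (z of thermo_foot in the frame of socket_floor below 0.005 m and horizontal distance between thermo_foot and socket_floor below 0.006 m and angle between thermo's own z axis and vertical below 0.09 rad and angle between the x axis of thermo and the x axis of charging_base, either way round below 0.2 rad and linear speed of thermo below 0.02 m/s and contact force between the fingers and thermo below 0.1 N and distance of each of ramekin_red, ramekin_white, ramekin_empty, sauce_yellow, spice_jar from where it was at the start of the episode below 0.03 m); the robot touches nothing.
It fails at once if a ramekin, the yellow bottle or the spice jar is shifted by more than 30 mm (distance of any of ramekin_red, ramekin_white, ramekin_empty, sauce_yellow, spice_jar from where it was at the start of the episode above 0.03 m).
It fails at once if the thermometer touches a ramekin (contact force between thermo and ramekin_red above 1 N or contact force between thermo and ramekin_white above 1 N or contact force between thermo and ramekin_empty above 1 N).
It fails at once if the thermometer is dropped: it falls free of the fingers at more than 0.7 m/s (linear speed of thermo above 0.7 m/s and contact force between the fingers and thermo below 0.1 N).
It fails at once if the thermometer tips over (by more than 60 degrees) (angle between thermo's own z axis and vertical above 1.05 rad).
It also fails if it takes over 48 s, if anything falls off the work surface, if the arm or the gripper's body presses on something with over 40 N, if the wrist force passes 120 N, or if a joint passes its speed limit or range.

## Working session

There is one attempt and no reset: what is moved stays moved. The work goes in short steps, Python scripts to look and compute and a tool call to move; the robot and the scene stay as the last step left them, time stands still between calls to the robot, and variables do not carry over. Pictures are saved under pics/ and viewed, and the job is handed in when it is done.

Besides the shell and the picture viewer there is one more tool, called by a JSON object that holds its "fn" and its "kwargs". play_rows: Moves the arm, as the interface text tells. Its arguments: {"type":"object","properties":{"commands":{"type":"array"}},"required":["commands"]}

```bash
ls; mkdir -p pics
python3 - <<'E'
from plant import monitor, grab_frame, camera_params, ticket, manip
import cv2
print(monitor.state()); print(manip.hold_point_z)
for n in("scene","top"):
    print(n,camera_params(n)); cv2.imwrite(f"pics/{n}0.png",grab_frame(n))
E
```

```text
pics
{'time': 0.0, 'joint_pos': array([-1.35897430e+00,  5.33695594e-02,  1.61429529e+00,  4.45525703e-05,
        1.47600931e+00, -1.19008193e-01]), 'joint_vel': array([-0.00011431,  0.0003395 ,  0.00225504, -0.00060299, -0.00140645,
        0.00097941]), 'joint_efforts': array([ 1.03076782e-03, -3.93674040e+01, -3.70179749e+01, -8.42919394e-05,
        6.90784946e-03, -1.39085509e-05]), 'tool_pos': array([ 0.20288032, -0.59042579,  0.19845445]), 'tool_rot': array([-1.04065933e-03,  9.86349904e-01,  1.64659599e-01, -2.61305099e-05]), 'contact_force': array([-0.144373  ,  0.95791877,  0.09740439]), 'ft_torque': array([ 0.01297675,  0.006546  , -0.00270376]), 'gripper_width': 0.9993147837782596}
0.0187
scene {'fx': 541.9638825432867, 'fy': 541.9638825432867, 'cx': 318.24774199487945, 'cy': 246.89474985055875, 'rvec': array([ 0.88916018, -2.25815073,  1.37280518]), 'tvec': array([0.36073546, 0.28798507, 0.89043858])}
top {'fx': 457.2442341009547, 'fy': 457.2442341009547, 'cx': 314.18883366832944, 'cy': 236.36083798496142, 'rvec': array([ 2.13706163, -2.14955391,  0.16708848]), 'tvec': array([-0.08891071,  0.56091752,  1.09065785])}
```

View pics/scene0.png

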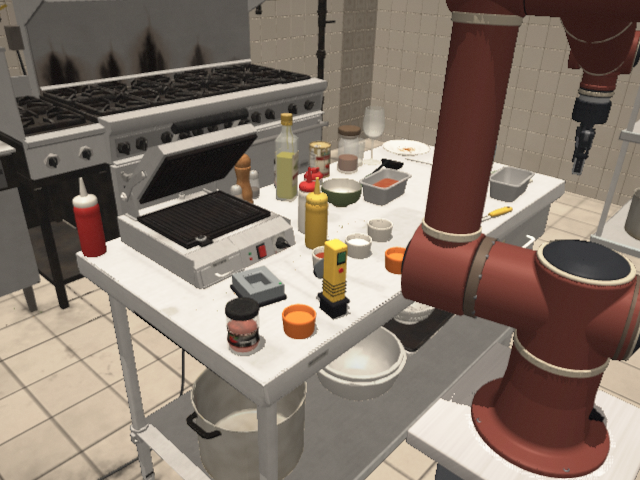

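View pics/top0.png

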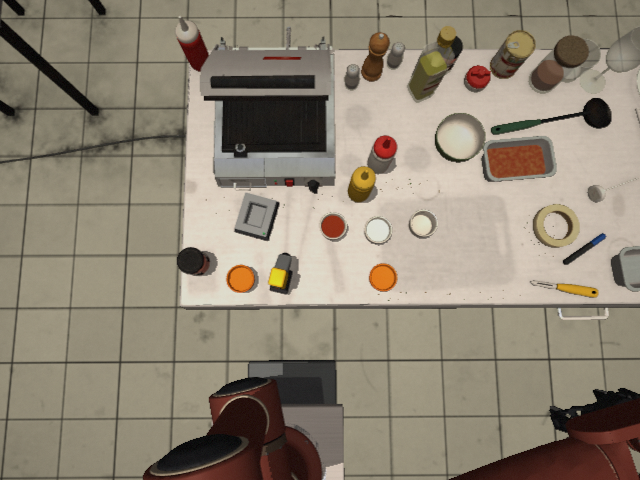

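Top view: the red-sauce ramekin is at about (333,226), with white at (378,231) and empty at (422,224). Two orange look-alikes are at (241,278) and (383,277). The base is at (257,216), the thermometer at (281,272) and the spice jar at (193,262). The one in the row with dark red sauce in a white rim fits; I'll confirm that in a crop.

```bash
cat > h.py <<'E'
import numpy as np, cv2
from plant import monitor, grab_frame, camera_params
def cam(n):
    p=camera_params(n); R=cv2.Rodrigues(p["rvec"])[0]; t=np.array(p["tvec"]).ravel()
    return p,R,t
def plane(n,uv,z):
    p,R,t=cam(n); uv=np.atleast_2d(uv).astype(float)
    d=np.c_[(uv[:,0]-p["cx"])/p["fx"],(uv[:,1]-p["cy"])/p["fy"],np.ones(len(uv))]@R
    C=-R.T@t; return C+d*((z-C[2])/d[:,2])[:,None]
def proj(n,X):
    p,R,t=cam(n); c=np.atleast_2d(X)@R.T+t
    return np.c_[p["fx"]*c[:,0]/c[:,2]+p["cx"],p["fy"]*c[:,1]/c[:,2]+p["cy"]]
E
python3 - <<'E'
import cv2,numpy as np
a=cv2.imread('pics/top0.png')[180:310,170:450]; b=cv2.imread('pics/scene0.png')[170:360,210:430]
cv2.imwrite('pics/ct0.png',cv2.resize(a,(784,364),interpolation=cv2.INTER_CUBIC))
cv2.imwrite('pics/cs0.png',cv2.resize(b,(690,596),interpolation=cv2.INTER_CUBIC))
E
```

```text
(no output)
```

View pics/ct0.png

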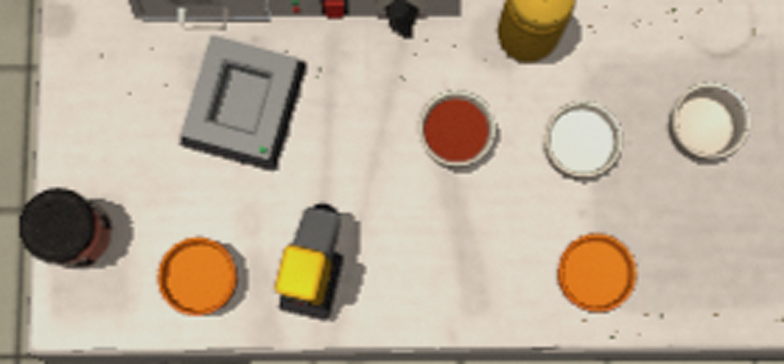

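View pics/cs0.png

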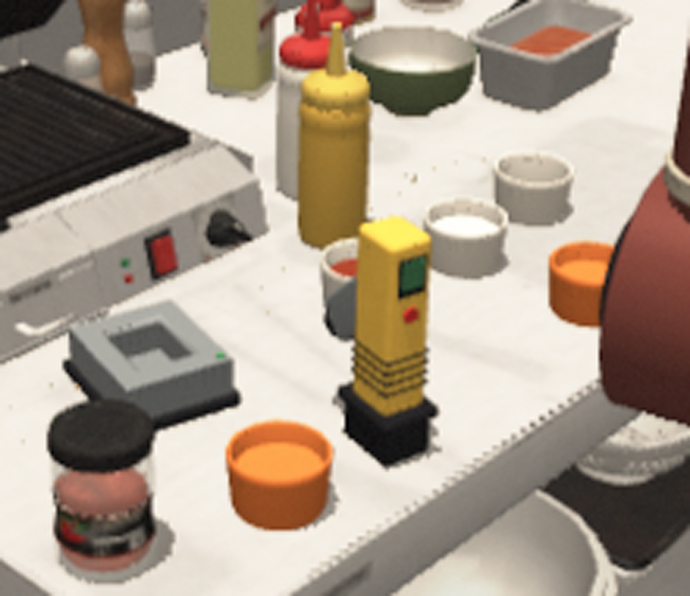

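The crop confirms it: the dark red sauce in a white rim is at top (333,226), and the other two candidates are orange all over. Next I measure.

```bash
cat > m.py <<'E'
from h import *
import sys
im=cv2.imread('pics/top0.png'); hsv=cv2.cvtColor(im,cv2.COLOR_BGR2HSV)
def blob(m,roi):
    x0,y0,x1,y1=roi; k=np.zeros(m.shape,np.uint8); k[y0:y1,x0:x1]=m[y0:y1,x0:x1]
    c=max(cv2.findContours(k,cv2.RETR_EXTERNAL,cv2.CHAIN_APPROX_NONE)[0],key=cv2.contourArea); 
    return c
def rep(name,c,z):
    P=plane('top',c.reshape(-1,2),z)[:,:2]*1000
    r=cv2.minAreaRect(P.astype(np.float32)); M=cv2.moments(c)
    cen=plane('top',[[M['m10']/M['m00'],M['m01']/M['m00']]],z)[0]
    print(name,cv2.contourArea(c),'rect mm',r,'cent',cen.round(4), 'px',M['m10']/M['m00'],M['m01']/M['m00'])
ylw=cv2.inRange(hsv,(22,150,120),(35,255,255))
rep('yellowtop',blob(ylw,(262,250,300,300)),.165)
red=cv2.inRange(hsv,(0,150,60),(9,255,255)); 
rep('redsauce',blob(red,(312,205,355,250)),.034)
red2=cv2.inRange(hsv,(0,150,60),(180,255,255))
g=cv2.inRange(hsv,(0,0,95),(180,60,175))
c=blob(g,(230,185,285,245)); rep('base',c,.038)
v=np.zeros_like(g); cv2.drawContours(v,[c],-1,255,1)
o=im.copy(); o[v>0]=(0,255,0)
for mm,roi in((ylw,(262,250,300,300)),(red,(312,205,355,250))): cv2.drawContours(o,[blob(mm,roi)],-1,(255,0,255),1)
# socket hole
k=np.zeros_like(g); cv2.drawContours(k,[c],-1,255,-1); k=cv2.erode(k,np.ones((7,7)))
h=cv2.inRange(hsv,(0,0,0),(180,255,112))&k
hs=cv2.findContours(h,cv2.RETR_EXTERNAL,cv2.CHAIN_APPROX_NONE)[0]
print([cv2.contourArea(x) for x in hs])
cv2.imwrite('pics/o1.png',cv2.resize(o[180:310,170:450],None,fx=2.8,fy=2.8,interpolation=cv2.INTER_NEAREST))
print(im[216,235:282].tolist())
E
python3 m.py
```

```text
yellowtop 203.0 rect mm ((452.59375, -8.822216033935547), (30.159868240356445, 36.274330139160156), 76.40612030029297) cent [ 0.4525 -0.0087  0.165 ] px 276.3087027914614 276.9802955665025
redsauce 349.5 rect mm ((589.163330078125, -138.33712768554688), (52.73394012451172, 53.516170501708984), 89.50643157958984) cent [ 0.5878 -0.1383  0.034 ] px 332.5126371006199 225.99141630901286
base 1170.0 rect mm ((614.1414184570312, 50.752716064453125), (94.29054260253906, 107.23002624511719), 74.91736602783203) cent [0.6181 0.0555 0.038 ] px 255.16239316239316 214.23589743589744
[0.0, 0.0, 0.0, 97.0]
[[192, 207, 220], [190, 205, 219], [182, 194, 206], [149, 156, 162], [137, 144, 147], [139, 146, 150], [139, 145, 150], [139, 146, 150], [142, 147, 151], [129, 134, 139], [99, 101, 102], [69, 70, 72], [42, 44, 45], [60, 62, 64], [100, 105, 106], [139, 146, 150], [138, 145, 149], [139, 147, 150], [139, 147, 150], [139, 146, 149], [139, 146, 149], [140, 147, 150], [138, 145, 150], [139, 148, 150], [140, 147, 151], [140, 146, 149], [139, 146, 149], [138, 146, 149], [128, 135, 137], [112, 118, 119], [135, 142, 145], [138, 145, 149], [137, 145, 148], [138, 146, 149], [139, 146, 148], [138, 144, 147], [118, 125, 127], [54, 56, 58], [31, 32, 33], [19, 19, 19], [62, 67, 71], [138, 150, 161], [192, 208, 220], [191, 206, 219], [190, 204, 217], [188, 204, 217], [187, 202, 217]]
```

```bash
python3 -c "
import cv2
o=cv2.imread('pics/o1.png')[:,:]
a=cv2.imread('pics/top0.png')[185:300,225:305]
cv2.imwrite('pics/o2.png',cv2.resize(a,None,fx=5,fy=5,interpolation=cv2.INTER_NEAREST))"
```

```text
(no output)
```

View pics/o1.png

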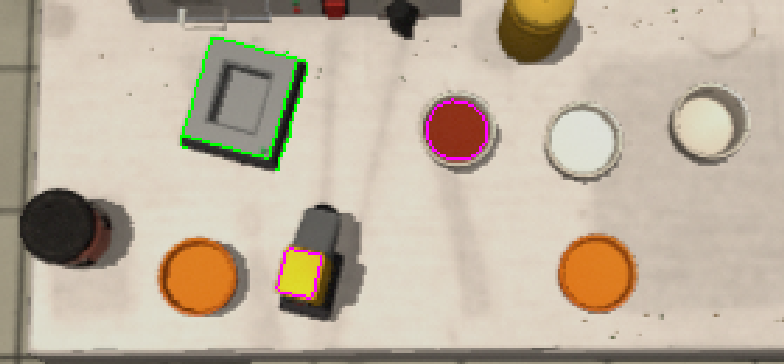

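View pics/o2.png

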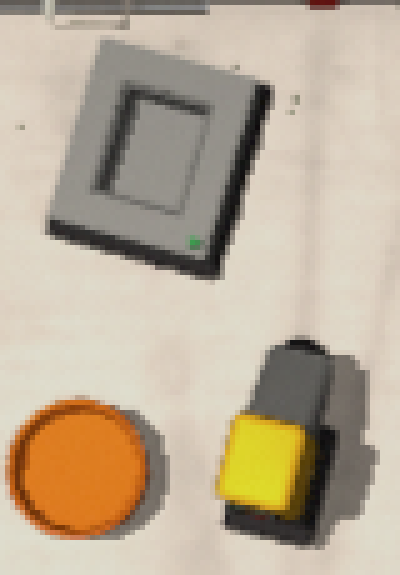

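```bash
cat > m2.py <<'E'
from h import *
im=cv2.imread('pics/top0.png'); big=cv2.cvtColor(im,cv2.COLOR_BGR2GRAY)
def rect(m,roi,z):
    x0,y0,x1,y1=roi; k=np.zeros(m.shape,np.uint8); k[y0:y1,x0:x1]=m[y0:y1,x0:x1]
    c=max(cv2.findContours(k,cv2.RETR_EXTERNAL,cv2.CHAIN_APPROX_NONE)[0],key=cv2.contourArea)
    r=cv2.minAreaRect((plane('top',c.reshape(-1,2)/S+(.5/S-.5),z)[:,:2]*1000).astype(np.float32)); return r,c
S=4
u=cv2.resize(im,None,fx=S,fy=S,interpolation=cv2.INTER_CUBIC); hsv=cv2.cvtColor(u,cv2.COLOR_BGR2HSV)
# fx,resize keeps pixel centres: u=(x+.5)*S-.5
g=cv2.inRange(hsv,(0,0,105),(180,60,180))
g=cv2.morphologyEx(g,cv2.MORPH_OPEN,np.ones((9,9)))
r,c=rect(g,(230*S,185*S,285*S,245*S),.038); print('base',r)
cv2.drawContours(u,[c],-1,(0,255,0),1)
k=np.zeros_like(g);cv2.drawContours(k,[c],-1,255,-1);k=cv2.erode(k,np.ones((25,25)))
d=cv2.inRange(cv2.cvtColor(u,cv2.COLOR_BGR2GRAY),0,127)&k
d=cv2.morphologyEx(d,cv2.MORPH_CLOSE,np.ones((5,5)))
r,c=rect(d,(230*S,185*S,285*S,245*S),.038); print('socket mouth',r); cv2.drawContours(u,[c],-1,(0,0,255),1)
y=cv2.inRange(hsv,(22,150,195),(35,255,255))
r,c=rect(y,(262*S,250*S,300*S,300*S),.165); print('top',r);cv2.drawContours(u,[c],-1,(255,0,0),1)
cv2.imwrite('pics/o3.png',u[185*S:300*S,225*S:305*S])
E
python3 m2.py
python3 - <<'E'
from h import *
im=cv2.imread('pics/top0.png')
def q(th,y,z): pass
g=np.array([.4525,-.0087]);a=-.237
R=np.array([[np.cos(a),-np.sin(a)],[np.sin(a),np.cos(a)]])
def P(x,y,z): return np.r_[g+R@[x,y],z]
print('nose px top',proj('top',P(.0566,0,.0684)))
pts=[P(sx*.02,sy*.017,.165) for sx,sy in((1,1),(1,-1),(-1,-1),(-1,1))]+[P(sx*.03,sy*.023,.039) for sx,sy in((1,1),(1,-1),(-1,-1),(-1,1))]
print(proj('scene',pts).round(1).tolist()); print(proj('top',pts).round(1).tolist())
b=np.array([.616,.053]);a2=-.262;R2=np.array([[np.cos(a2),-np.sin(a2)],[np.sin(a2),np.cos(a2)]])
bp=[np.r_[b+R2@[sx*.048,sy*.041],.038] for sx,sy in((1,1),(1,-1),(-1,-1),(-1,1))]
print(proj('scene',bp).round(1).tolist())
s=cv2.imread('pics/scene0.png')
cv2.polylines(s,[proj('scene',pts[:4]).round().astype(int)],True,(255,0,0));cv2.polylines(s,[proj('scene',pts[4:]).round().astype(int)],True,(255,0,255))
cv2.polylines(s,[proj('scene',bp).round().astype(int)],True,(0,255,0))
for z in(.034,): cv2.circle(s,tuple(int(round(v)) for v in proj('scene',[.588,-.1383,z])[0]),2,(0,255,0))
cv2.imwrite('pics/o4.png',cv2.resize(s[220:330,220:370],None,fx=5,fy=5,interpolation=cv2.INTER_NEAREST))
E
```

```text
base ((618.9420166015625, 56.02744674682617), (82.99356842041016, 96.92514038085938), 74.46673583984375)
socket mouth ((618.8218994140625, 56.26359558105469), (49.41020965576172, 61.800682067871094), 74.8768310546875)
top ((452.5937805175781, -8.95370101928711), (30.920202255249023, 36.74159622192383), 76.1441421508789)
nose px top [[285.17991925 256.6342762 ]]
[[323.2, 240.0], [336.8, 236.0], [348.7, 243.7], [334.8, 248.0], [316.5, 291.5], [334.0, 285.4], [350.8, 298.4], [332.9, 305.0]]
[[271.0, 266.3], [286.1, 269.8], [281.7, 287.8], [266.5, 284.2], [274.3, 266.3], [292.4, 270.5], [286.6, 294.5], [268.3, 290.1]]
[[232.9, 273.2], [265.5, 264.0], [286.2, 282.8], [252.4, 293.3]]
```

View pics/o3.png

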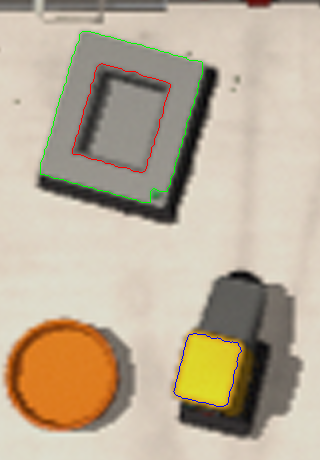

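View pics/o4.png

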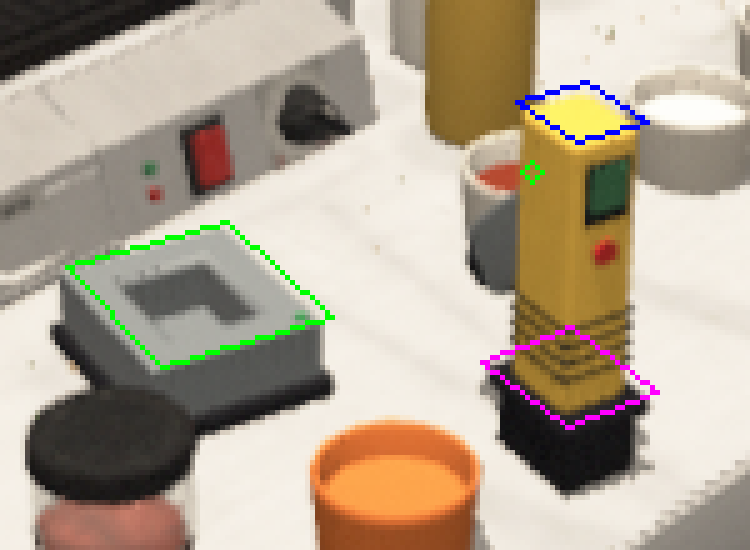

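```bash
cat >> h.py <<'E'
from scipy.spatial.transform import Rotation as Ro
def go(xyz,yaw):
    s=monitor.state(); q=s["tool_rot"]; R=Ro.from_quat([q[1],q[2],q[3],q[0]])
    T=Ro.from_euler('z',yaw)*Ro.from_euler('x',np.pi)
    d=R.inv().apply(np.array(xyz)-s["tool_pos"])*100; r=(R.inv()*T).as_rotvec()
    print('t',round(s['time'],2),'pos',s['tool_pos'].round(4),'F',s['contact_force'].round(1),'w',round(s['gripper_width'],3)); print('row cm',d.round(2),'rv',r.round(4))
E
python3 -c "
from h import *
go([.4525,-.009,.235],-.241)"
```

```text
t 0.1 pos [ 0.2029 -0.5905  0.1985] F [1.  0.2 0.5] w 1.001
row cm [ 42.5  -46.89  -3.55] rv [-1.900e-03  4.000e-04  5.718e-01]
```

{"fn": "play_rows", "kwargs": {"commands": [{"dx":42.5,"dy":-46.9,"dz":-3.6,"rx":0,"ry":0,"rz":0.572,"claw":0},{"dx":42.5,"dy":-46.9,"dz":-3.6,"rx":0,"ry":0,"rz":0.572,"claw":0},{"dx":42.5,"dy":-46.9,"dz":-3.6,"rx":0,"ry":0,"rz":0.572,"claw":0},{"dx":42.5,"dy":-46.9,"dz":-3.6,"rx":0,"ry":0,"rz":0.572,"claw":0},{"dx":42.5,"dy":-46.9,"dz":-3.6,"rx":0,"ry":0,"rz":0.572,"claw":0}]}}

```text
time: 0.6
tool_pos: [0.3015, -0.3596, 0.2133]
tool_rot: [-0.001, 0.993, -0.122, -0.0]
contact_force: [1.2, -0.1, 0.6]
gripper_width: 1.001
```

```bash
python3 -c "
from h import *
go([.4525,-.009,.235],-.241)"
```

```text
t 0.6 pos [ 0.3015 -0.3596  0.2133] F [ 1.2 -0.1  0.6] w 1.001
row cm [  6.18 -37.67  -2.09] rv [-0.0024  0.0011 -0.0029]
```

{"fn": "play_rows", "kwargs": {"commands": [{"dx":6.2,"dy":-37.7,"dz":-2.1,"rx":0,"ry":0,"rz":0,"claw":0},{"dx":6.2,"dy":-37.7,"dz":-2.1,"rx":0,"ry":0,"rz":0,"claw":0},{"dx":6.2,"dy":-37.7,"dz":-2.1,"rx":0,"ry":0,"rz":0,"claw":0},{"dx":6.2,"dy":-37.7,"dz":-2.1,"rx":0,"ry":0,"rz":0,"claw":0},{"dx":6.2,"dy":-37.7,"dz":-2.1,"rx":0,"ry":0,"rz":0,"claw":0}]}}

```text
time: 1.1
tool_pos: [0.3999, -0.1303, 0.2275]
tool_rot: [-0.001, 0.993, -0.122, -0.0]
contact_force: [1.3, -0.1, 0.9]
gripper_width: 0.997
```

```bash
python3 -c "
from h import *
go([.4525,-.009,.235],-.241)"
```

```text
t 1.1 pos [ 0.3999 -0.1303  0.2275] F [ 1.3 -0.1  0.9] w 0.997
row cm [  2.17 -13.04  -0.72] rv [-0.0023  0.0007 -0.0034]
```

{"fn": "play_rows", "kwargs": {"commands": [{"dx":0.72,"dy":-4.3,"dz":-0.24,"claw":0},{"dx":1.45,"dy":-8.7,"dz":-0.5,"claw":0},{"dx":2.2,"dy":-13.0,"dz":-0.7,"claw":0},{"dx":2.2,"dy":-13.0,"dz":-0.7,"claw":0},{"dx":2.2,"dy":-13.0,"dz":-0.7,"claw":0}]}}

```text
invalid input
```

```bash
python3 -c "
from h import *
go([.4525,-.009,.116],-.241)
for n in('top','scene'): cv2.imwrite(f'pics/{n}1.png',grab_frame(n))
a=cv2.imread('pics/top1.png')[180:330,200:400];b=cv2.imread('pics/scene1.png')[150:350,220:420]
cv2.imwrite('pics/c1.png',np.hstack([cv2.resize(a,(400,300)),cv2.resize(b,(400,400))[:300]]))
"
```

```text
t 1.1 pos [ 0.3999 -0.1303  0.2275] F [ 1.3 -0.1  0.9] w 0.997
row cm [  2.18 -13.01  11.18] rv [-0.0023  0.0007 -0.0034]
```

View pics/c1.png

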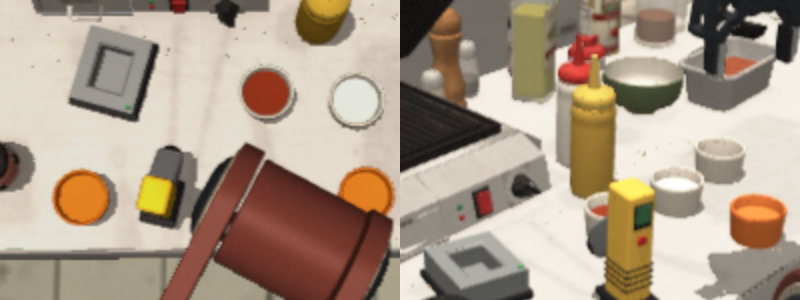

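The call was refused because all the fields are required. The picture shows the arm to the right of the thermometer, with nothing touched.

{"fn": "play_rows", "kwargs": {"commands": [{"dx":0.7,"dy":-4.3,"dz":-0.2,"rx":0,"ry":0,"rz":0,"claw":0},{"dx":1.5,"dy":-8.7,"dz":-0.5,"rx":0,"ry":0,"rz":0,"claw":0},{"dx":2.2,"dy":-13.0,"dz":-0.7,"rx":0,"ry":0,"rz":0,"claw":0},{"dx":2.2,"dy":-13.0,"dz":-0.7,"rx":0,"ry":0,"rz":0,"claw":0},{"dx":2.2,"dy":-13.0,"dz":-0.7,"rx":0,"ry":0,"rz":0,"claw":0}]}}

```text
time: 1.7
tool_pos: [0.4526, -0.0059, 0.2348]
tool_rot: [-0.002, 0.993, -0.116, -0.001]
contact_force: [-0.8, -1.0, -0.6]
gripper_width: 1.002
```

```bash
python3 -c "
from h import *
go([.4525,-.009,.116],-.241)
for n in('top','scene'): cv2.imwrite(f'pics/{n}2.png',grab_frame(n))
a=cv2.imread('pics/top2.png')[180:330,200:400];b=cv2.imread('pics/scene2.png')[150:350,220:420]
cv2.imwrite('pics/c2.png',np.hstack([cv2.resize(a,(400,300)),cv2.resize(b,(400,400))[:300]]))
"
```

```text
t 1.7 pos [ 0.4526 -0.0059  0.2348] F [-0.8 -1.  -0.6] w 1.002
row cm [ 0.08  0.34 11.88] rv [-0.0033  0.0016  0.0082]
```

View pics/c2.png

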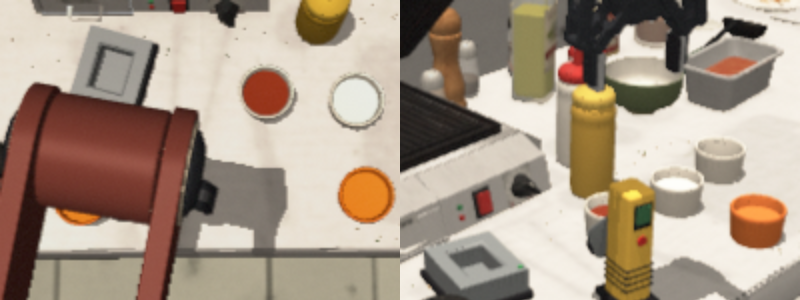

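The fingers straddle the thermometer in the scene view, tips at about (600,85) and (675,70) and thermometer top at (630,185) in the crop. Descending.

{"fn": "play_rows", "kwargs": {"commands": [{"dx":0.1,"dy":0.3,"dz":3.5,"rx":0,"ry":0,"rz":0.008,"claw":0},{"dx":0.1,"dy":0.3,"dz":7,"rx":0,"ry":0,"rz":0.008,"claw":0},{"dx":0.1,"dy":0.3,"dz":10,"rx":0,"ry":0,"rz":0.008,"claw":0},{"dx":0.1,"dy":0.3,"dz":11.9,"rx":0,"ry":0,"rz":0.008,"claw":0},{"dx":0.1,"dy":0.3,"dz":11.9,"rx":0,"ry":0,"rz":0.008,"claw":0}]}}

```text
time: 2.3
tool_pos: [0.4496, -0.0109, 0.1121]
tool_rot: [-0.002, 0.992, -0.123, -0.004]
contact_force: [-0.2, 0.7, -1.3]
gripper_width: 1.0
```

```bash
python3 -c "
from h import *
go([.4525,-.009,.116],-.241)
for n in('top','scene'): cv2.imwrite(f'pics/{n}3.png',grab_frame(n))
b=cv2.imread('pics/scene3.png')[180:330,250:450]
cv2.imwrite('pics/c3.png',cv2.resize(b,(800,600)))
"
```

```text
t 2.3 pos [ 0.4496 -0.0109  0.1121] F [-0.2  0.7 -1.3] w 1.0
row cm [ 0.24 -0.26 -0.39] rv [-0.0028  0.0084 -0.0058]
```

View pics/c3.png

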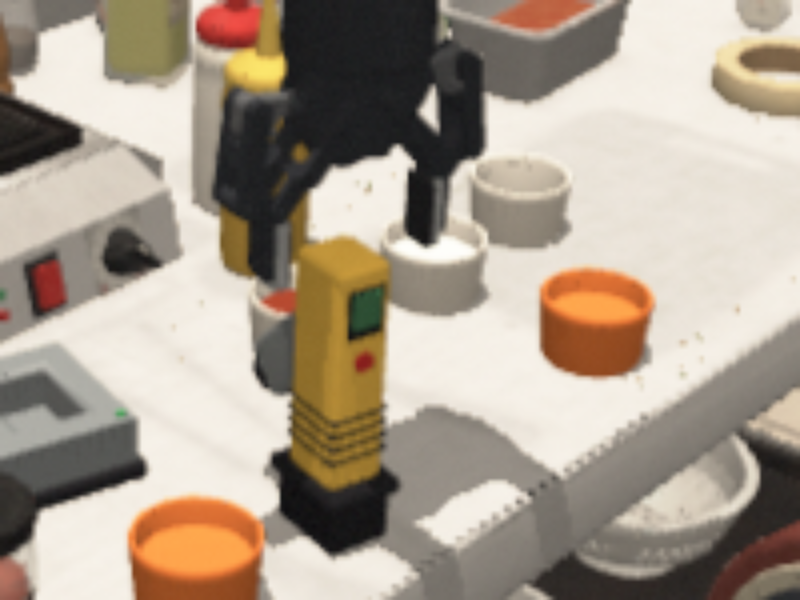

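```bash
python3 -c "
from h import *
s=monitor.state();print(s['time'],s['tool_pos'],s['tool_rot'],s['joint_pos'])
print(proj('scene',[s['tool_pos'],[.4525,-.009,.165],[.4525,-.009,0],[.6,-.14,0],[.45,.1,.1],[.55,0,.1]]))
print(-cam('scene')[1].T@cam('scene')[2],-cam('top')[1].T@cam('top')[2])
cv2.imwrite('pics/scene4.png',grab_frame('scene'));cv2.imwrite('pics/top4.png',grab_frame('top'))
"
```

```text
2.4 [ 0.45248007 -0.01095699  0.11616968] [-1.71585919e-03  9.92448655e-01 -1.22647970e-01 -4.44959215e-04] [-0.19123478 -0.31364482  2.08680895  0.00343228  1.36955166  1.62478909]
[[335.63558386 262.70716089]
 [335.9472994  241.81293874]
 [332.91381907 310.18328942]
 [322.30752119 264.45906542]
 [298.73639546 290.84758963]
 [297.55989583 255.29040532]]
[-0.15805755  0.73604164  0.66272684] [ 0.38794241 -0.08840343  1.1635092 ]
```

View pics/scene4.png

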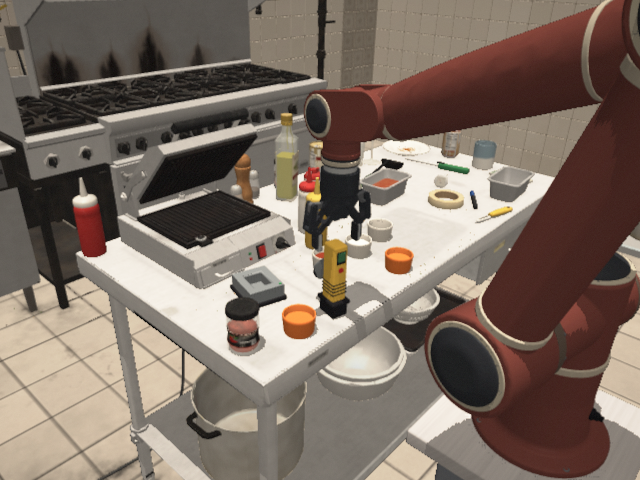

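View pics/top4.png

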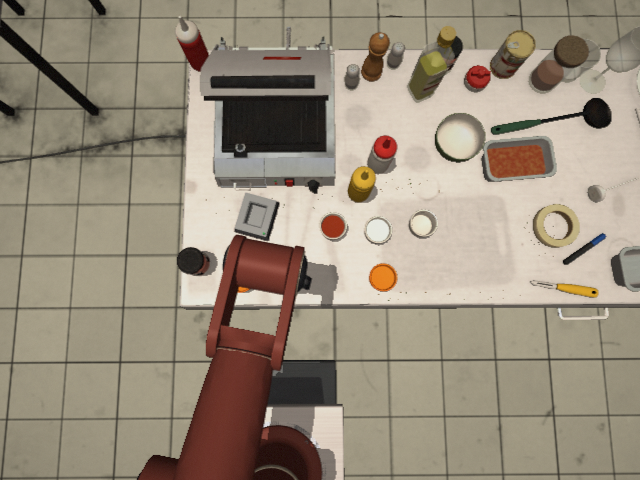

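The fingers look higher or farther away than the reported TCP implies. I'm checking the tool's projection against all the pictures before closing.

Run:
```python
from h import *
def tips(pos,yaw,back=.013):
    y=np.array([np.sin(yaw),-np.cos(yaw),0]); p=np.array(pos)+[0,0,back]
    return [p+.0425*y,p-.0425*y,p,p+[0,0,.06]]
for nm,pos,yaw in(('scene0',[.203,-.5905,.1985],.331),('scene2',[.4526,-.0059,.2348],-.233),('scene4',[.4525,-.011,.1162],-.246)):
    pr=proj('scene',tips(pos,yaw)); print(nm,pr.round(1).tolist())
    im=cv2.imread(f'pics/{nm}.png'); c=pr[2].round().astype(int)
    for u in pr[:3]: cv2.circle(im,tuple(u.round().astype(int)),1,(0,255,0),-1)
    x0=max(0,min(c[0]-50,540));y0=max(0,c[1]-60)
    cv2.imwrite(f'pics/t_{nm}.png',cv2.resize(im[y0:y0+100,x0:x0+100],(400,400),interpolation=cv2.INTER_NEAREST))
a=[cv2.imread(f'pics/t_scene{i}.png') for i in(0,2)]
cv2.imwrite('pics/t.png',np.hstack(a))
```

```text
scene0 [[573.1, 173.7], [572.8, 185.0], [573.0, 179.2], [579.2, 155.2]]
scene2 [[354.0, 199.6], [318.4, 208.8], [336.6, 204.1], [337.8, 174.6]]
scene4 [[352.6, 252.0], [318.5, 262.5], [335.9, 257.1], [337.1, 230.6]]
```

View pics/t.png

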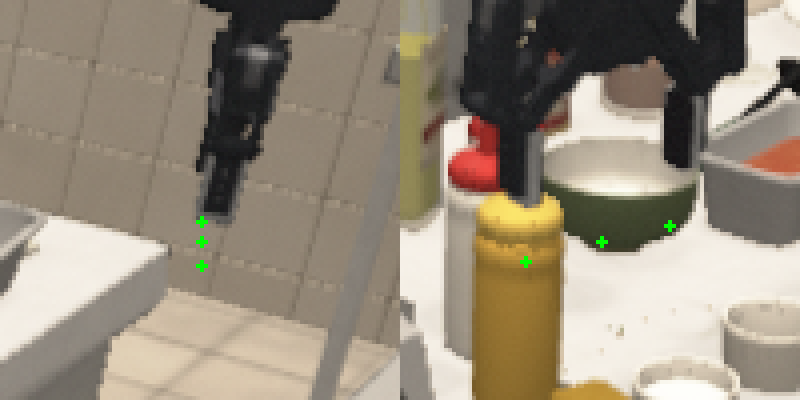

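View pics/t_scene4.png

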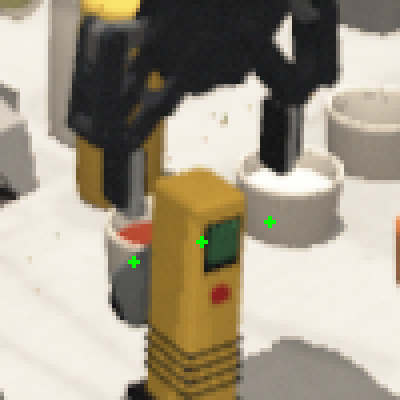

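Run:
```python
from h import *
# corners of charging base top from both views, orange ramekin rims centres
print('robot base axis', proj('scene',[[0,0,0],[0,0,.1],[0,0,.2]]).round(1).tolist(), proj('top',[[0,0,0],[0,0,.2]]).round(1).tolist())
# table corner/edge check: left-front corner seen top (180,305), scene (265,378)
print(plane('top',[[180,305]],0),plane('scene',[[265,377]],0))
t=cv2.imread('pics/top0.png');s=cv2.imread('pics/scene0.png')
def orange(im,roi):
    h=cv2.cvtColor(im,cv2.COLOR_BGR2HSV);m=cv2.inRange(h,(8,150,100),(18,255,255));x0,y0,x1,y1=roi
    k=np.zeros_like(m);k[y0:y1,x0:x1]=m[y0:y1,x0:x1];c=max(cv2.findContours(k,0,1)[0],key=cv2.contourArea).reshape(-1,2);return c
a=orange(t,(220,255,262,300));b=orange(s,(275,295,325,345))
print('orange top bbox',a.min(0),a.max(0),'scene',b.min(0),b.max(0))
P=plane('top',[(a.min(0)+a.max(0))/2],.042)[0];print(P)
for z in(.042,0):
  th=np.linspace(0,6.28,60);e=proj('scene',np.c_[P[0]+.0345*np.cos(th),P[1]+.0345*np.sin(th),0*th+z]);print(z,e.min(0),e.max(0))
# spice jar/bottle
```

```text
robot base axis [[537.8, 422.2], [551.5, 375.2], [566.9, 322.6]] [[276.9, 471.5], [268.9, 508.0]]
[[0.39428087 0.24616186 0.        ]] [[0.40306047 0.23457184 0.        ]]
orange top bbox [227 265] [254 291] scene [282 305] [315 338]
[0.458501   0.08870694 0.042     ]
0.042 [282.06242023 301.9849828 ] [316.67995067 321.87783999]
0 [282.21130439 318.81661462] [316.20904765 339.30021483]
```

The calibration holds: the orange ramekin's rim and the robot base axis both project where they are seen. But in every picture, including the start pose, the fingertips appear about 27 mm higher than the reported TCP implies. I trust the picture, so I'll go down in small steps and watch the force.

{"fn": "play_rows", "kwargs": {"commands": [{"dx":0,"dy":-0.2,"dz":0.4,"rx":0,"ry":0,"rz":0,"claw":0},{"dx":0,"dy":-0.2,"dz":0.8,"rx":0,"ry":0,"rz":0,"claw":0},{"dx":0,"dy":-0.2,"dz":1.2,"rx":0,"ry":0,"rz":0,"claw":0},{"dx":0,"dy":-0.2,"dz":1.2,"rx":0,"ry":0,"rz":0,"claw":0}]}}

```text
time: 2.9
tool_pos: [0.4537, -0.0085, 0.105]
tool_rot: [-0.002, 0.993, -0.122, 0.0]
contact_force: [-0.7, 0.1, 0.3]
gripper_width: 0.998
```

```bash
python3 -c "
from h import *
go([.4525,-.009,.092],-.241)
cv2.imwrite('pics/scene5.png',grab_frame('scene'))
b=cv2.imread('pics/scene5.png')[190:320,280:400]
cv2.imwrite('pics/c5.png',cv2.resize(b,None,fx=4.5,fy=4.5))
"
```

```text
t 2.9 pos [ 0.4537 -0.0085  0.105 ] F [-0.7  0.1  0.3] w 0.998
row cm [-0.11  0.08  1.3 ] rv [-0.0035 -0.0005 -0.0038]
```

View pics/c5.png

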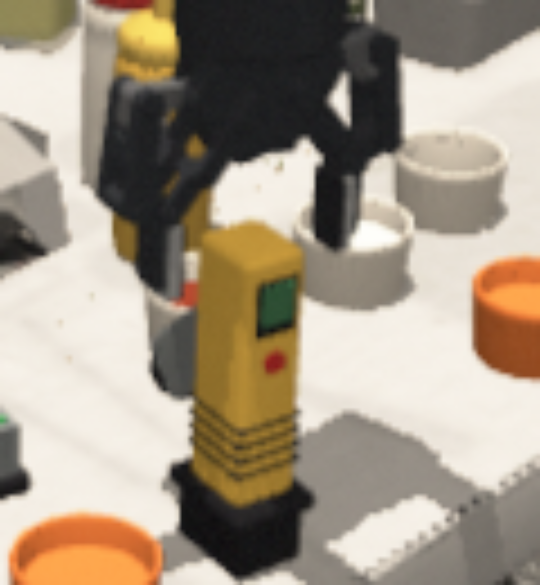

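Run:
```python
from h import *
from scipy.optimize import least_squares
# (pos,yaw,near tip px,far tip px) tip centres of finger ends
L=[([.203,-.5905,.1985],.331,[(577,176)],None),
([.4526,-.0059,.2348],-.233,(286.6+530/4-400/4,144+203/4),(286.6+682/4-100,144+166/4)),
([.4525,-.011,.1162],-.246,(286+131/4,197+210/4),(286+280/4,197+171/4)),
([.4537,-.0085,.105],-.244,(280+162/4.5,190+292/4.5),(280+338/4.5,190+245/4.5))]
def tip(pos,yaw,s): 
    y=np.array([np.sin(yaw),-np.cos(yaw),0]); return np.array(pos)+s*.050*y
def f(o):
    r=[]
    for pos,yaw,n,fa in L[1:]:
        r+=list(proj('scene',tip(pos,yaw,-1)+o[:3])[0]-n); r+=list(proj('scene',tip(pos,yaw,1)+o[:3])[0]-fa)
    pos,yaw,n,_=L[0]
    r+=list(proj('scene',tip(pos,yaw,-1)+o[:3])[0]-n[0])
    return np.array(r)
s=least_squares(f,[0,0,.03]);print(s.x,f(s.x).round(1)); 
J=s.jac;print(np.sqrt(np.diag(np.linalg.inv(J.T@J)))*1.5)
print(f(np.array([0,0,.04])).round(1))
```

```text
[ 0.00139873 -0.0063476   0.03910291] [-2.   0.9  2.1 -0.1 -1.4  1.1  1.6 -1.1 -0.1  0.9  0.9 -0.8 -1.1 -1.3]
[0.00413687 0.00554101 0.00333076]
[-3.7  1.6  0.7  0.5 -3.1  2.   0.2 -0.2 -1.7  1.9 -0.4  0.1 -1.4 -0.9]
```

A fit over four pictures puts the open fingertips 39 mm above the reported TCP, where 13 mm is stated, with no sideways offset. A TCP height of 0.097 m suits both readings: the body clears the top of the handle and the pads sit on its upper part.

{"fn": "play_rows", "kwargs": {"commands": [{"dx":-0.1,"dy":0.1,"dz":0.4,"rx":0,"ry":0,"rz":0,"claw":0},{"dx":-0.1,"dy":0.1,"dz":0.8,"rx":0,"ry":0,"rz":0,"claw":0},{"dx":-0.1,"dy":0.1,"dz":0.8,"rx":0,"ry":0,"rz":0,"claw":0.3},{"dx":-0.1,"dy":0.1,"dz":0.8,"rx":0,"ry":0,"rz":0,"claw":0.4},{"dx":-0.1,"dy":0.1,"dz":0.8,"rx":0,"ry":0,"rz":0,"claw":0.4}]}}

```text
time: 3.45
tool_pos: [0.4527, -0.0093, 0.0973]
tool_rot: [-0.002, 0.993, -0.122, 0.001]
contact_force: [0.6, 1.1, 0.1]
gripper_width: 0.602
```

```bash
python3 -c "
from h import *
go([.4525,-.009,.097],-.241)
cv2.imwrite('pics/scene6.png',grab_frame('scene'))
b=cv2.imread('pics/scene6.png')[190:320,280:400]
cv2.imwrite('pics/c6.png',cv2.resize(b,None,fx=4.5,fy=4.5))
"
```

```text
t 3.45 pos [ 0.4527 -0.0093  0.0973] F [0.6 1.1 0.1] w 0.602
row cm [-0.03 -0.02  0.03] rv [-0.0035 -0.0009 -0.0039]
```

View pics/c6.png

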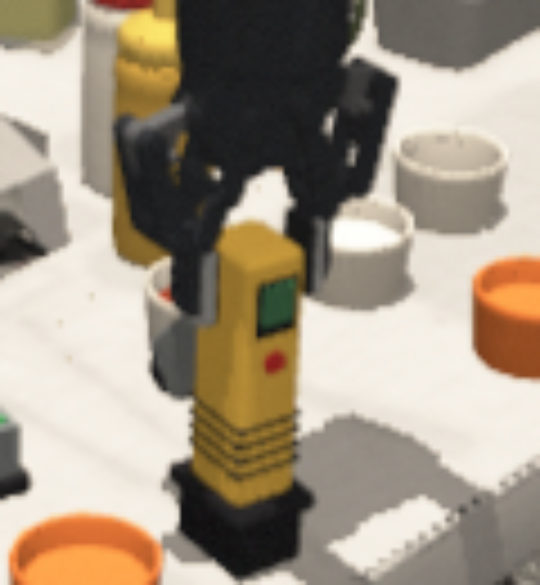

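The pads straddle the handle near its top and the body is still about 20 mm clear. I'll lower 1 cm more, then close.

{"fn": "play_rows", "kwargs": {"commands": [{"dx":0,"dy":0,"dz":0.4,"rx":0,"ry":0,"rz":0,"claw":0.4},{"dx":0,"dy":0,"dz":0.8,"rx":0,"ry":0,"rz":0,"claw":0.4},{"dx":0,"dy":0,"dz":1.0,"rx":0,"ry":0,"rz":0,"claw":0.4},{"dx":0,"dy":0,"dz":1.0,"rx":0,"ry":0,"rz":0,"claw":0.45},{"dx":0,"dy":0,"dz":1.0,"rx":0,"ry":0,"rz":0,"claw":0.5}]}}

```text
time: 4.0
tool_pos: [0.4528, -0.0093, 0.0873]
tool_rot: [-0.002, 0.993, -0.122, 0.001]
contact_force: [0.1, -0.7, 0.1]
gripper_width: 0.504
```

{"fn": "play_rows", "kwargs": {"commands": [{"dx":0,"dy":0,"dz":0,"rx":0,"ry":0,"rz":0,"claw":0.6},{"dx":0,"dy":0,"dz":0,"rx":0,"ry":0,"rz":0,"claw":0.7},{"dx":0,"dy":0,"dz":0,"rx":0,"ry":0,"rz":0,"claw":0.8},{"dx":0,"dy":0,"dz":0,"rx":0,"ry":0,"rz":0,"claw":0.9},{"dx":0,"dy":0,"dz":0,"rx":0,"ry":0,"rz":0,"claw":0.9}]}}

```text
time: 4.5
tool_pos: [0.453, -0.0093, 0.0876]
tool_rot: [-0.002, 0.993, -0.122, 0.001]
contact_force: [0.2, 0.5, 2.3]
gripper_width: 0.387
```

```bash
python3 -c "
from h import *
go([.4525,-.009,.147],-.241)
cv2.imwrite('pics/scene7.png',grab_frame('scene'))
b=cv2.imread('pics/scene7.png')[190:320,280:400]
cv2.imwrite('pics/c7.png',cv2.resize(b,None,fx=4.5,fy=4.5))
"
```

```text
t 4.5 pos [ 0.453  -0.0093  0.0876] F [0.2 0.5 2.3] w 0.387
row cm [-0.05 -0.04 -5.94] rv [-0.0035 -0.0015 -0.0039]
```

View pics/c7.png

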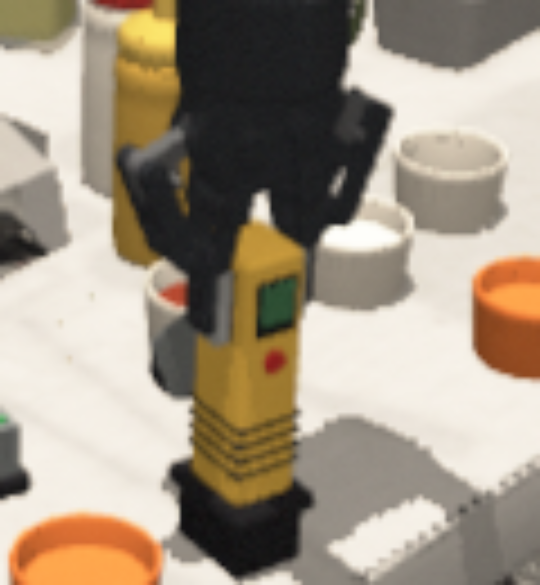

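Gripped: width 0.387 × 85 mm ≈ 33 mm. Lifting.

{"fn": "play_rows", "kwargs": {"commands": [{"dx":0,"dy":0,"dz":-1,"rx":0,"ry":0,"rz":0,"claw":0.9},{"dx":0,"dy":0,"dz":-2.5,"rx":0,"ry":0,"rz":0,"claw":0.9},{"dx":0,"dy":0,"dz":-4.5,"rx":0,"ry":0,"rz":0,"claw":0.9},{"dx":0,"dy":0,"dz":-6.4,"rx":0,"ry":0,"rz":0,"claw":0.9},{"dx":0,"dy":0,"dz":-6.4,"rx":0,"ry":0,"rz":0,"claw":0.9}]}}

```text
time: 5.05
tool_pos: [0.4552, -0.0099, 0.1557]
tool_rot: [-0.001, 0.993, -0.122, 0.004]
contact_force: [1.2, 0.2, -2.0]
gripper_width: 0.393
```

```bash
python3 -c "
from h import *
go([.437,-.1006,.152],-.243)
cv2.imwrite('pics/scene8.png',grab_frame('scene'))
b=cv2.imread('pics/scene8.png')[150:320,260:400]
cv2.imwrite('pics/c8.png',cv2.resize(b,None,fx=3.5,fy=3.5))
"
```

```text
t 5.05 pos [ 0.4552 -0.0099  0.1557] F [ 1.2  0.2 -2. ] w 0.393
row cm [0.43 9.24 0.34] rv [-0.0039 -0.0086 -0.0018]
```

View pics/c8.png

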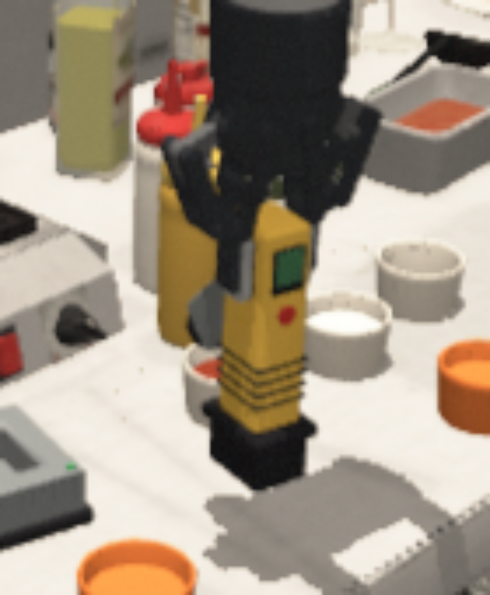

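It's lifted upright and held. Moving to the aiming pose.

{"fn": "play_rows", "kwargs": {"commands": [{"dx":0.2,"dy":2.5,"dz":0.1,"rx":0,"ry":0,"rz":0,"claw":0.9},{"dx":0.3,"dy":5.5,"dz":0.2,"rx":0,"ry":0,"rz":0,"claw":0.9},{"dx":0.4,"dy":8,"dz":0.3,"rx":0,"ry":0,"rz":0,"claw":0.9},{"dx":0.4,"dy":9.2,"dz":0.3,"rx":0,"ry":0,"rz":0,"claw":0.9},{"dx":0.4,"dy":9.2,"dz":0.3,"rx":0,"ry":0,"rz":0,"claw":0.9}]}}

```text
time: 5.6
tool_pos: [0.4349, -0.1006, 0.1494]
tool_rot: [-0.002, 0.992, -0.123, 0.002]
contact_force: [0.7, 0.6, -2.4]
gripper_width: 0.393
```

{"fn": "play_rows", "kwargs": {"commands": [{"dx":0,"dy":0,"dz":0,"rx":0,"ry":0,"rz":0,"claw":0.9},{"dx":0,"dy":0,"dz":0,"rx":0,"ry":0,"rz":0,"claw":0.9}]}}

```text
time: 5.8
tool_pos: [0.4348, -0.0997, 0.149]
tool_rot: [-0.002, 0.992, -0.123, 0.002]
contact_force: [-0.7, -0.4, -2.6]
gripper_width: 0.392
```

```bash
python3 -c "
from h import *
go([.437,-.1006,.152],-.243)
for n in('top','scene'): cv2.imwrite(f'pics/{n}9.png',grab_frame(n))
b=cv2.imread('pics/scene9.png')[150:320,260:430];a=cv2.imread('pics/top9.png')[190:310,240:400]
cv2.imwrite('pics/c9.png',np.hstack([cv2.resize(b,(400,400)),cv2.resize(a,(400,300))[:].repeat(1,0) if 0 else np.vstack([cv2.resize(a,(400,300)),np.zeros((100,400,3),np.uint8)])]))
"
```

```text
t 5.8 pos [ 0.4348 -0.0997  0.149 ] F [-0.7 -0.4 -2.6] w 0.392
row cm [ 0.24  0.03 -0.3 ] rv [-0.0047 -0.0031 -0.0035]
```

View pics/c9.png

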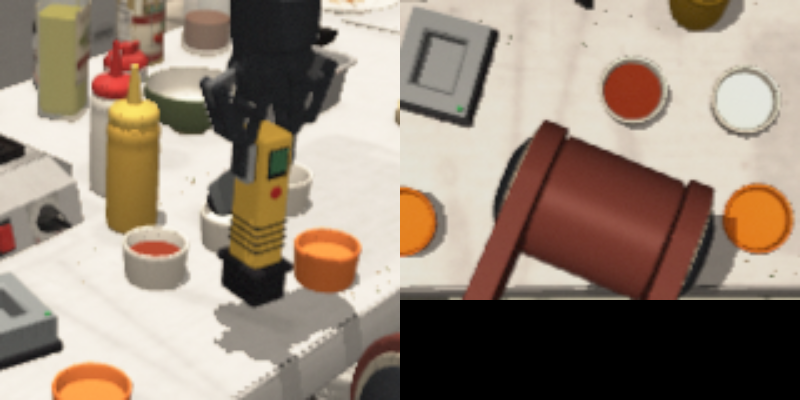

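```bash
cat > chk.py <<'E'
from h import *
import sys
def model(im,xy,fz,yaw,out,roi):
    R=Ro.from_euler('z',yaw).as_matrix(); o=np.array([*xy,fz])
    def pl(pts,col):
        p=proj('scene',np.array(pts)@R.T+o); cv2.polylines(im,[(p*8).round().astype(int)],True,col,1,cv2.LINE_AA,3); return p
    sq=lambda a,b,z:[(a,b,z),(a,-b,z),(-a,-b,z),(-a,b,z)]
    pl(sq(.025,.019,0),(255,0,255));pl(sq(.03,.023,.029),(255,255,0));pl(sq(.02,.017,.165),(255,0,0))
    n=np.array([.0566,0,.0684]); pl([n,n+.14*np.array([.7071,0,-.7071])],(0,255,0))
    x0,y0,x1,y1=roi; c=im[y0:y1,x0:x1]; f=min(800/c.shape[1],600/c.shape[0]); cv2.imwrite(out,cv2.resize(c,None,fx=f,fy=f,interpolation=cv2.INTER_CUBIC))
E
python3 -c "
from chk import *
model(cv2.imread('pics/scene9.png'),(.4348,-.0997),.0614,-.2465,'pics/d9.png',(300,190,420,290))"
```

```text
(no output)
```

View pics/d9.png

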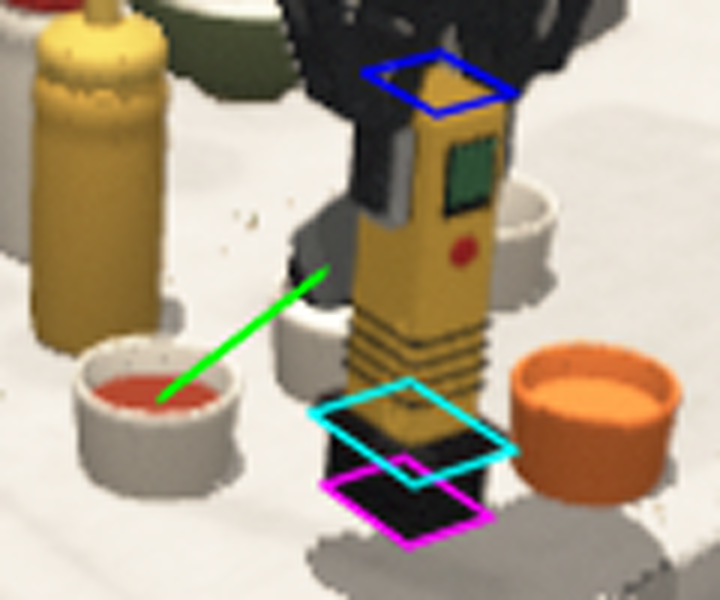

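The predicted line of sight ends on the middle of the sauce, at (157,398) in the crop. I'll make a small correction and hold for over 2 s.

{"fn": "play_rows", "kwargs": {"commands": [{"dx":0.2,"dy":0,"dz":-0.3,"rx":0,"ry":0,"rz":0,"claw":0.9},{"dx":0.2,"dy":0,"dz":-0.3,"rx":0,"ry":0,"rz":0,"claw":0.9},{"dx":0.2,"dy":0,"dz":-0.3,"rx":0,"ry":0,"rz":0,"claw":0.9},{"dx":0.2,"dy":0,"dz":-0.3,"rx":0,"ry":0,"rz":0,"claw":0.9},{"dx":0.2,"dy":0,"dz":-0.3,"rx":0,"ry":0,"rz":0,"claw":0.9}]}}

```text
time: 6.4
tool_pos: [0.4369, -0.1003, 0.1523]
tool_rot: [-0.002, 0.992, -0.123, 0.002]
contact_force: [0.8, 0.7, -2.4]
gripper_width: 0.391
```

{"fn": "play_rows", "kwargs": {"commands": [{"dx":0,"dy":0,"dz":0,"rx":0,"ry":0,"rz":0,"claw":0.9},{"dx":0,"dy":0,"dz":0,"rx":0,"ry":0,"rz":0,"claw":0.9},{"dx":0,"dy":0,"dz":0,"rx":0,"ry":0,"rz":0,"claw":0.9},{"dx":0,"dy":0,"dz":0,"rx":0,"ry":0,"rz":0,"claw":0.9},{"dx":0,"dy":0,"dz":0,"rx":0,"ry":0,"rz":0,"claw":0.9}]}}

```text
time: 6.9
tool_pos: [0.4369, -0.1003, 0.1523]
tool_rot: [-0.002, 0.992, -0.123, 0.002]
contact_force: [0.1, -0.2, -1.8]
gripper_width: 0.389
```

{"fn": "play_rows", "kwargs": {"commands": [{"dx":0,"dy":0,"dz":0,"rx":0,"ry":0,"rz":0,"claw":0.9},{"dx":0,"dy":0,"dz":0,"rx":0,"ry":0,"rz":0,"claw":0.9},{"dx":0,"dy":0,"dz":0,"rx":0,"ry":0,"rz":0,"claw":0.9},{"dx":0,"dy":0,"dz":0,"rx":0,"ry":0,"rz":0,"claw":0.9},{"dx":0,"dy":0,"dz":0,"rx":0,"ry":0,"rz":0,"claw":0.9}]}}

```text
time: 7.4
tool_pos: [0.4369, -0.1003, 0.1522]
tool_rot: [-0.002, 0.992, -0.123, 0.002]
contact_force: [0.5, -0.5, -2.4]
gripper_width: 0.39
```

{"fn": "play_rows", "kwargs": {"commands": [{"dx":0,"dy":0,"dz":0,"rx":0,"ry":0,"rz":0,"claw":0.9},{"dx":0,"dy":0,"dz":0,"rx":0,"ry":0,"rz":0,"claw":0.9},{"dx":0,"dy":0,"dz":0,"rx":0,"ry":0,"rz":0,"claw":0.9},{"dx":0,"dy":0,"dz":0,"rx":0,"ry":0,"rz":0,"claw":0.9},{"dx":0,"dy":0,"dz":0,"rx":0,"ry":0,"rz":0,"claw":0.9}]}}

```text
time: 7.9
tool_pos: [0.4369, -0.1003, 0.1523]
tool_rot: [-0.002, 0.992, -0.123, 0.002]
contact_force: [-0.3, -0.7, -1.4]
gripper_width: 0.389
```

{"fn": "play_rows", "kwargs": {"commands": [{"dx":0,"dy":0,"dz":0,"rx":0,"ry":0,"rz":0,"claw":0.9},{"dx":0,"dy":0,"dz":0,"rx":0,"ry":0,"rz":0,"claw":0.9},{"dx":0,"dy":0,"dz":0,"rx":0,"ry":0,"rz":0,"claw":0.9},{"dx":0,"dy":0,"dz":0,"rx":0,"ry":0,"rz":0,"claw":0.9},{"dx":0,"dy":0,"dz":0,"rx":0,"ry":0,"rz":0,"claw":0.9}]}}

```text
time: 8.4
tool_pos: [0.4369, -0.1003, 0.1523]
tool_rot: [-0.002, 0.992, -0.123, 0.002]
contact_force: [-1.2, -0.5, -2.0]
gripper_width: 0.386
```

```bash
python3 -c "
from chk import *
go([.54,.0,.20],-.267)
print(monitor.state()['joint_vel'].round(4))
im=grab_frame('scene');cv2.imwrite('pics/scene10.png',im)
s=monitor.state()
model(im,s['tool_pos'][:2],s['tool_pos'][2]-.0876,-.2465,'pics/d10.png',(300,190,420,290))"
```

```text
t 8.4 pos [ 0.4369 -0.1003  0.1523] F [-1.2 -0.5 -2. ] w 0.386
row cm [  7.57 -12.26  -4.69] rv [-0.0045 -0.0035  0.021 ]
[ 0.0002  0.001  -0.0013  0.0007  0.0023 -0.0004]
```

View pics/d10.png

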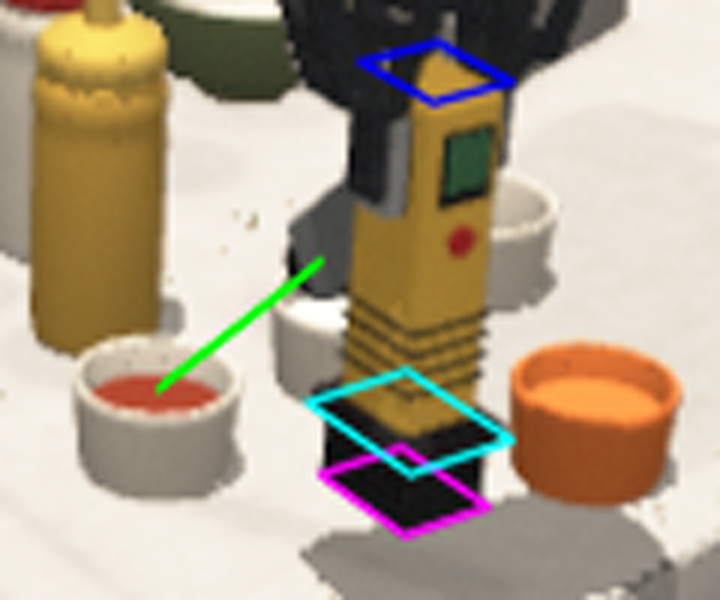

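```bash
python3 -c "
from h import *
for z in (.03,.06,.09): print(z,plane('top',[[262,190],[290,188],[314,192],[314,186]],z)[:,:2].round(3).tolist())
print(proj('top',[[.673,.041,.08],[.69,.041,.09]]),proj('scene',[[.673,.041,.08]]))
"
```

```text
0.03 [[0.683, 0.04], [0.687, -0.031], [0.677, -0.092], [0.692, -0.093]]
0.06 [[0.675, 0.037], [0.68, -0.033], [0.669, -0.092], [0.684, -0.092]]
0.09 [[0.667, 0.033], [0.672, -0.034], [0.661, -0.092], [0.676, -0.092]]
[[259.27691674 188.66676803]
 [258.88260605 180.78063915]] [[245.51387027 250.78510915]]
```

After the 2 s hold, the next question is the nose. With it forward, it would reach x≈0.683 over the base, and the grill's front is at about x 0.67–0.68 there. I'll plug it in turned half round, nose toward the robot, which is allowed. Joint 6 has room: 1.6 → −1.2. Raising and turning in the free area.

{"fn": "play_rows", "kwargs": {"commands": [{"dx":0,"dy":-1,"dz":-1.5,"rx":0,"ry":0,"rz":-0.05,"claw":0.9},{"dx":0,"dy":-3,"dz":-3,"rx":0,"ry":0,"rz":-0.15,"claw":0.9},{"dx":0,"dy":-6,"dz":-5,"rx":0,"ry":0,"rz":-0.28,"claw":0.9},{"dx":0,"dy":-9,"dz":-6,"rx":0,"ry":0,"rz":-0.41,"claw":0.9},{"dx":0,"dy":-11,"dz":-6,"rx":0,"ry":0,"rz":-0.54,"claw":0.9}]}}

```text
time: 8.95
tool_pos: [0.4653, 0.0083, 0.2168]
tool_rot: [-0.001, 0.989, 0.151, 0.005]
contact_force: [0.3, -0.2, -2.9]
gripper_width: 0.393
```

{"fn": "play_rows", "kwargs": {"commands": [{"dx":0,"dy":0,"dz":0,"rx":0,"ry":0,"rz":-0.13,"claw":0.9},{"dx":0,"dy":0,"dz":0,"rx":0,"ry":0,"rz":-0.26,"claw":0.9},{"dx":0,"dy":0,"dz":0,"rx":0,"ry":0,"rz":-0.39,"claw":0.9},{"dx":0,"dy":0,"dz":0,"rx":0,"ry":0,"rz":-0.52,"claw":0.9},{"dx":0,"dy":0,"dz":0,"rx":0,"ry":0,"rz":-0.65,"claw":0.9}]}}

```text
time: 9.45
tool_pos: [0.4656, 0.009, 0.2182]
tool_rot: [0.001, 0.887, 0.462, 0.006]
contact_force: [0.2, 1.2, -2.5]
gripper_width: 0.395
```

{"fn": "play_rows", "kwargs": {"commands": [{"dx":0,"dy":0,"dz":0,"rx":0,"ry":0,"rz":-0.13,"claw":0.9},{"dx":0,"dy":0,"dz":0,"rx":0,"ry":0,"rz":-0.26,"claw":0.9},{"dx":0,"dy":0,"dz":0,"rx":0,"ry":0,"rz":-0.39,"claw":0.9},{"dx":0,"dy":0,"dz":0,"rx":0,"ry":0,"rz":-0.52,"claw":0.9},{"dx":0,"dy":0,"dz":0,"rx":0,"ry":0,"rz":-0.65,"claw":0.9}]}}

```text
time: 9.95
tool_pos: [0.4659, 0.0096, 0.2196]
tool_rot: [0.003, 0.69, 0.724, 0.006]
contact_force: [-0.7, 0.3, -2.5]
gripper_width: 0.386
```

{"fn": "play_rows", "kwargs": {"commands": [{"dx":0,"dy":0,"dz":0,"rx":0,"ry":0,"rz":-0.13,"claw":0.9},{"dx":0,"dy":0,"dz":0,"rx":0,"ry":0,"rz":-0.26,"claw":0.9},{"dx":0,"dy":0,"dz":0,"rx":0,"ry":0,"rz":-0.39,"claw":0.9},{"dx":0,"dy":0,"dz":0,"rx":0,"ry":0,"rz":-0.52,"claw":0.9},{"dx":0,"dy":0,"dz":0,"rx":0,"ry":0,"rz":-0.65,"claw":0.9}]}}

```text
time: 10.45
tool_pos: [0.4663, 0.0103, 0.2211]
tool_rot: [0.006, 0.419, 0.908, 0.005]
contact_force: [-0.4, -0.2, -1.9]
gripper_width: 0.396
```

```bash
python3 -c "
from h import *
go([.619,.056,.20],np.pi-.266)
"
```

```text
t 10.45 pos [0.4663 0.0103 0.2211] F [-0.4 -0.2 -1.9] w 0.396
row cm [-6.41 14.56  2.35] rv [ 0.0113  0.0103 -0.5995]
```

{"fn": "play_rows", "kwargs": {"commands": [{"dx":-1,"dy":2.5,"dz":0.4,"rx":0,"ry":0,"rz":-0.12,"claw":0.9},{"dx":-2.5,"dy":5.7,"dz":0.9,"rx":0,"ry":0,"rz":-0.24,"claw":0.9},{"dx":-4,"dy":9,"dz":1.5,"rx":0.01,"ry":0.01,"rz":-0.36,"claw":0.9},{"dx":-5.4,"dy":12.3,"dz":2,"rx":0.01,"ry":0.01,"rz":-0.48,"claw":0.9},{"dx":-6.4,"dy":14.6,"dz":2.3,"rx":0.01,"ry":0.01,"rz":-0.6,"claw":0.9}]}}

```text
time: 10.95
tool_pos: [0.6212, 0.0579, 0.2009]
tool_rot: [0.001, 0.129, 0.992, 0.001]
contact_force: [-0.1, -0.4, -1.0]
gripper_width: 0.39
```

{"fn": "play_rows", "kwargs": {"commands": [{"dx":0,"dy":0,"dz":0,"rx":0,"ry":0,"rz":0,"claw":0.9},{"dx":0,"dy":0,"dz":0,"rx":0,"ry":0,"rz":0,"claw":0.9}]}}

```text
time: 11.15
tool_pos: [0.6214, 0.0587, 0.2015]
tool_rot: [0.0, 0.128, 0.992, 0.001]
contact_force: [-0.1, 0.2, -1.8]
gripper_width: 0.389
```

```bash
python3 -c "
from chk import *
go([.619,.056,.20],np.pi-.266)
im=grab_frame('scene');cv2.imwrite('pics/scene11.png',im);cv2.imwrite('pics/top11.png',grab_frame('top'))
s=monitor.state();q=s['tool_rot'];R=Ro.from_quat([q[1],q[2],q[3],q[0]]).as_matrix();yaw=np.arctan2(R[1,0],R[0,0]);print(R.round(4))
model(im,s['tool_pos'][:2],s['tool_pos'][2]-.0876,yaw,'pics/d11.png',(200,180,320,310))"
```

```text
t 11.15 pos [0.6214 0.0587 0.2015] F [-0.1  0.2 -1.8] w 0.389
row cm [ 0.17 -0.33  0.15] rv [0.0018 0.0008 0.0091]
[[-0.9669  0.255   0.0018]
 [ 0.255   0.9669  0.0014]
 [-0.0014  0.0018 -1.    ]]
```

View pics/d11.png

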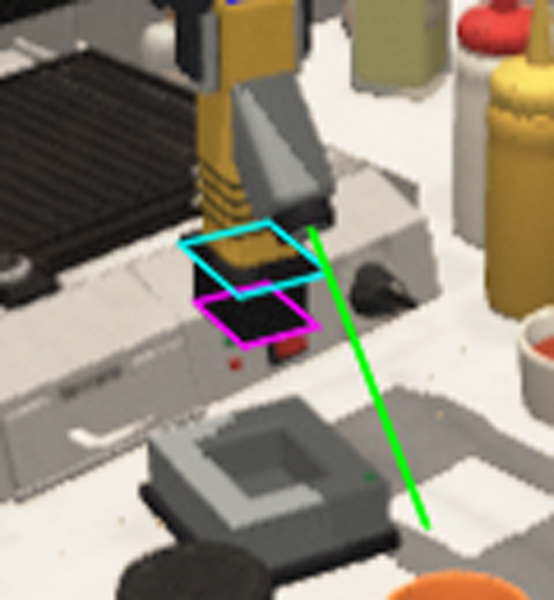

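View pics/top11.png

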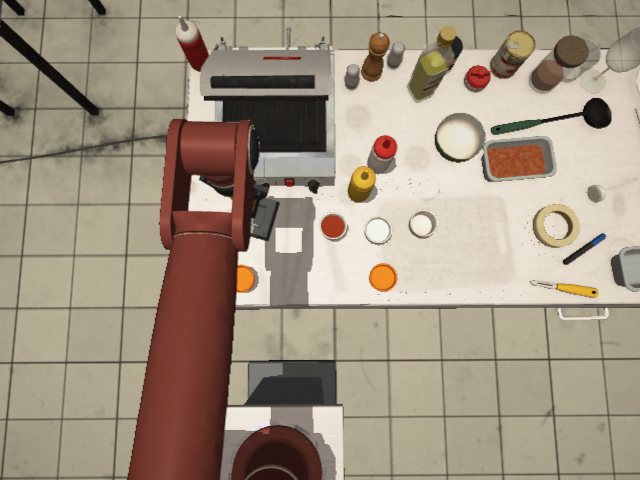

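The model fits the held thermometer. I'll lower to just above the socket and compare the plug with the mouth.

{"fn": "play_rows", "kwargs": {"commands": [{"dx":0.2,"dy":-0.3,"dz":1.5,"rx":0,"ry":0,"rz":0.009,"claw":0.9},{"dx":0.2,"dy":-0.3,"dz":3.5,"rx":0,"ry":0,"rz":0.009,"claw":0.9},{"dx":0.2,"dy":-0.3,"dz":5.5,"rx":0,"ry":0,"rz":0.009,"claw":0.9},{"dx":0.2,"dy":-0.3,"dz":6.7,"rx":0,"ry":0,"rz":0.009,"claw":0.9},{"dx":0.2,"dy":-0.3,"dz":6.7,"rx":0,"ry":0,"rz":0.009,"claw":0.9}]}}

```text
time: 11.75
tool_pos: [0.6157, 0.0556, 0.1317]
tool_rot: [-0.002, 0.133, 0.991, 0.001]
contact_force: [-0.3, -0.5, -0.9]
gripper_width: 0.39
```

{"fn": "play_rows", "kwargs": {"commands": [{"dx":0,"dy":0,"dz":0,"rx":0,"ry":0,"rz":0,"claw":0.9},{"dx":0,"dy":0,"dz":0,"rx":0,"ry":0,"rz":0,"claw":0.9}]}}

```text
time: 11.95
tool_pos: [0.616, 0.0555, 0.1325]
tool_rot: [-0.001, 0.134, 0.991, 0.001]
contact_force: [-1.5, 0.0, -3.4]
gripper_width: 0.39
```

```bash
python3 -c "
from chk import *
go([.619,.056,.134],np.pi-.266)
im=grab_frame('scene');cv2.imwrite('pics/scene12.png',im)
cv2.imwrite('pics/e12.png',cv2.resize(im[230:310,220:310],None,fx=7,fy=7,interpolation=cv2.INTER_CUBIC))
s=monitor.state();q=s['tool_rot'];R=Ro.from_quat([q[1],q[2],q[3],q[0]]).as_matrix();yaw=np.arctan2(R[1,0],R[0,0]);print(R.round(4)[2])
b=np.array([.619,.056]);R2=Ro.from_euler('z',-.266).as_matrix()[:2,:2]
for hx,hy in((.048,.041),(.03,.024)):
  p=proj('scene',[np.r_[b+R2@[sx*hx,sy*hy],.038] for sx,sy in((1,1),(1,-1),(-1,-1),(-1,1))]);cv2.polylines(im,[(p*8).round().astype(int)],True,(0,0,255),1,cv2.LINE_AA,3)
model(im,s['tool_pos'][:2],s['tool_pos'][2]-.0876,yaw,'pics/d12.png',(220,230,310,310))"
```

```text
t 11.95 pos [0.616  0.0555 0.1325] F [-1.5  0.  -3.4] w 0.39
row cm [-0.28  0.13 -0.15] rv [ 0.0007 -0.0026 -0.0018]
[ 2.e-03  9.e-04 -1.e+00]
```

View pics/e12.png

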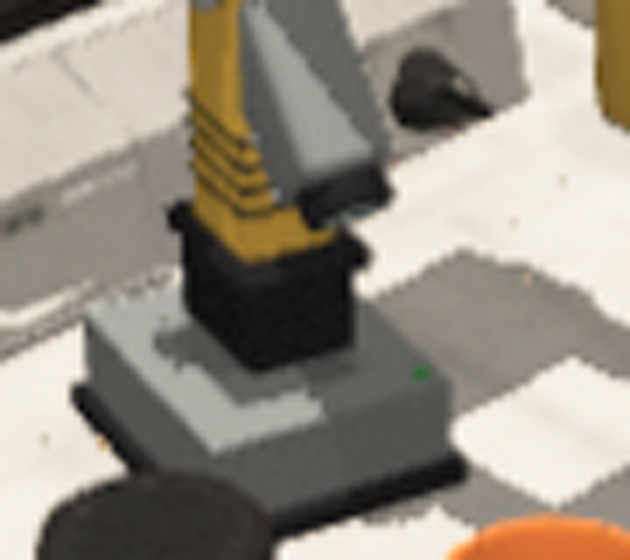

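View pics/d12.png

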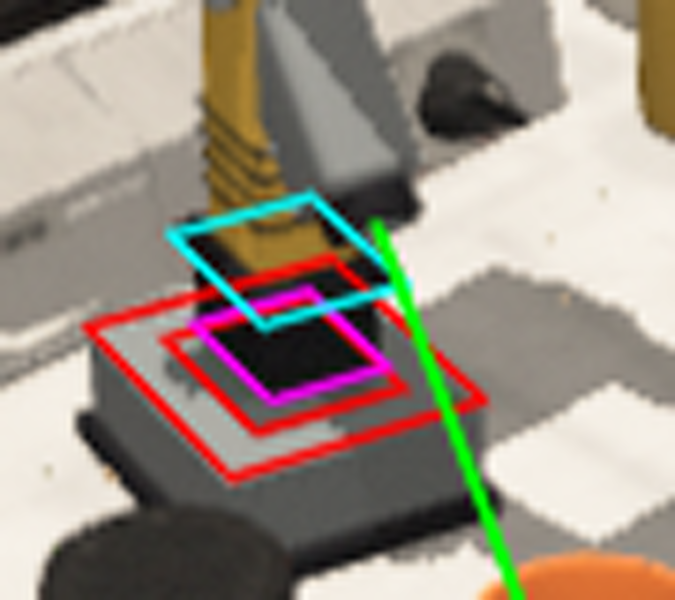

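{"fn": "play_rows", "kwargs": {"commands": [{"dx":-0.3,"dy":0.1,"dz":0,"rx":0,"ry":0,"rz":0,"claw":0.9},{"dx":-0.3,"dy":0.1,"dz":0,"rx":0,"ry":0,"rz":0,"claw":0.9},{"dx":-0.3,"dy":0.1,"dz":0,"rx":0,"ry":0,"rz":0,"claw":0.9}]}}

```text
time: 12.3
tool_pos: [0.6199, 0.0557, 0.1333]
tool_rot: [-0.0, 0.133, 0.991, 0.001]
contact_force: [-0.1, 0.1, -1.6]
gripper_width: 0.391
```

```bash
python3 -c "
from h import *
go([.619,.056,.0996],np.pi-.266)
im=grab_frame('scene');cv2.imwrite('pics/scene13.png',im)
cv2.imwrite('pics/e13.png',cv2.resize(im[230:310,220:310],None,fx=7,fy=7,interpolation=cv2.INTER_CUBIC))"
```

```text
t 12.3 pos [0.6199 0.0557 0.1333] F [-0.1  0.1 -1.6] w 0.391
row cm [0.09 0.   3.37] rv [ 0.0011 -0.0011 -0.0017]
```

View pics/e13.png

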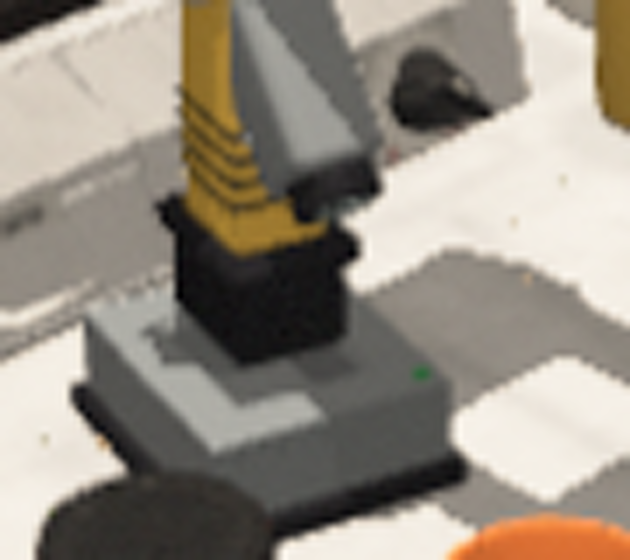

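The plug's lowest corner, dropped 8 mm, lands at about (245,390) against the ideal (249,391), so it's aligned to about 1 mm. Inserting.

{"fn": "play_rows", "kwargs": {"commands": [{"dx":0.1,"dy":0,"dz":0.5,"rx":0,"ry":0,"rz":0,"claw":0.9},{"dx":0.1,"dy":0,"dz":0.9,"rx":0,"ry":0,"rz":0,"claw":0.9},{"dx":0.1,"dy":0,"dz":1.2,"rx":0,"ry":0,"rz":0,"claw":0.9},{"dx":0.1,"dy":0,"dz":1.5,"rx":0,"ry":0,"rz":0,"claw":0.9},{"dx":0.1,"dy":0,"dz":1.5,"rx":0,"ry":0,"rz":0,"claw":0.9}]}}

```text
time: 12.85
tool_pos: [0.6181, 0.056, 0.1172]
tool_rot: [-0.001, 0.133, 0.991, 0.001]
contact_force: [0.1, 0.2, -1.4]
gripper_width: 0.397
```

```bash
python3 -c "
from h import *
go([.619,.056,.0996],np.pi-.266)"
```

```text
t 12.85 pos [0.6181 0.056  0.1172] F [ 0.1  0.2 -1.4] w 0.397
row cm [-0.09  0.02  1.76] rv [ 0.0007 -0.003  -0.0017]
```

The plug is about 8 mm into the mouth with no contact force. Continuing.

{"fn": "play_rows", "kwargs": {"commands": [{"dx":-0.1,"dy":0,"dz":0.4,"rx":0,"ry":0,"rz":0,"claw":0.9},{"dx":-0.1,"dy":0,"dz":0.8,"rx":0,"ry":0,"rz":0,"claw":0.9},{"dx":-0.1,"dy":0,"dz":1.2,"rx":0,"ry":0,"rz":0,"claw":0.9},{"dx":-0.1,"dy":0,"dz":1.5,"rx":0,"ry":0,"rz":0,"claw":0.9},{"dx":-0.1,"dy":0,"dz":1.6,"rx":0,"ry":0,"rz":0,"claw":0.9}]}}

```text
time: 13.35
tool_pos: [0.6187, 0.0558, 0.1004]
tool_rot: [-0.002, 0.133, 0.991, 0.0]
contact_force: [-0.7, 0.5, -2.0]
gripper_width: 0.388
```

```bash
python3 -c "
from h import *
go([.619,.056,.0996],np.pi-.266)
im=grab_frame('scene');cv2.imwrite('pics/scene14.png',im)
cv2.imwrite('pics/e14.png',cv2.resize(im[230:310,220:310],None,fx=7,fy=7,interpolation=cv2.INTER_CUBIC))"
```

```text
t 13.35 pos [0.6187 0.0558 0.1004] F [-0.7  0.5 -2. ] w 0.388
row cm [-0.02  0.03  0.08] rv [ 0.0004 -0.0039 -0.0017]
```

View pics/e14.png

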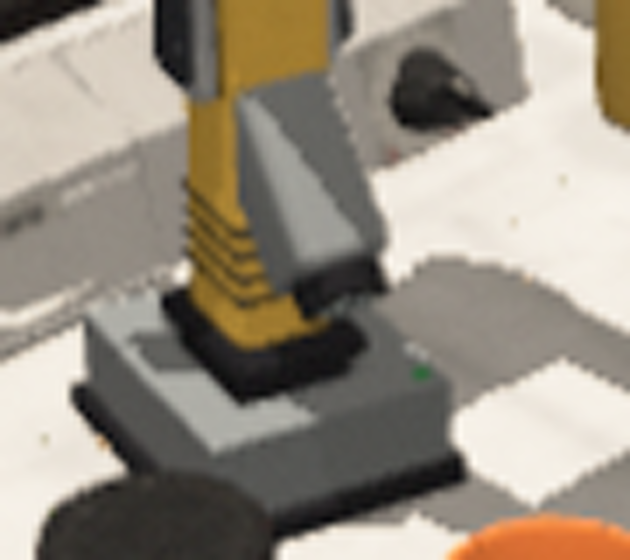

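{"fn": "play_rows", "kwargs": {"commands": [{"dx":0,"dy":0,"dz":0.1,"rx":0,"ry":0,"rz":0,"claw":0.9},{"dx":0,"dy":0,"dz":0.2,"rx":0,"ry":0,"rz":0,"claw":0.9},{"dx":0,"dy":0,"dz":0.25,"rx":0,"ry":0,"rz":0,"claw":0.9}]}}

```text
time: 13.7
tool_pos: [0.6193, 0.0557, 0.0997]
tool_rot: [-0.001, 0.133, 0.991, 0.0]
contact_force: [-2.6, -0.0, 7.1]
gripper_width: 0.392
```

The force turned upward to 7 N at TCP 0.0997, which puts the plug's underside at 0.012, the socket floor height. It's home. Opening gently.

{"fn": "play_rows", "kwargs": {"commands": [{"dx":0,"dy":0,"dz":0,"rx":0,"ry":0,"rz":0,"claw":0.6},{"dx":0,"dy":0,"dz":0,"rx":0,"ry":0,"rz":0,"claw":0.5},{"dx":0,"dy":0,"dz":0,"rx":0,"ry":0,"rz":0,"claw":0.4},{"dx":0,"dy":0,"dz":0,"rx":0,"ry":0,"rz":0,"claw":0.3},{"dx":0,"dy":0,"dz":0,"rx":0,"ry":0,"rz":0,"claw":0.2}]}}

```text
time: 14.2
tool_pos: [0.6192, 0.0557, 0.0995]
tool_rot: [-0.001, 0.133, 0.991, 0.0]
contact_force: [0.1, -0.7, 0.3]
gripper_width: 0.799
```

```bash
python3 -c "
from h import *
go([.619,.056,.25],np.pi-.266)
im=grab_frame('scene');cv2.imwrite('pics/scene15.png',im)
cv2.imwrite('pics/e15.png',cv2.resize(im[180:310,200:330],None,fx=4.5,fy=4.5,interpolation=cv2.INTER_CUBIC))"
```

```text
t 14.2 pos [0.6192 0.0557 0.0995] F [ 0.1 -0.7  0.3] w 0.799
row cm [  0.07   0.03 -15.05] rv [ 0.0006 -0.0028 -0.0017]
```

View pics/e15.png

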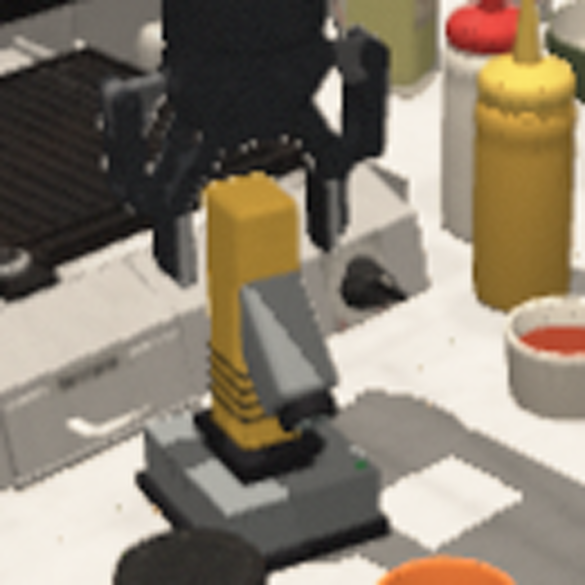

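The thermometer stands upright in the base and the fingers are clear of it on both sides. Backing straight up.

{"fn": "play_rows", "kwargs": {"commands": [{"dx":0,"dy":0,"dz":-2,"rx":0,"ry":0,"rz":0,"claw":0.2},{"dx":0,"dy":0,"dz":-5,"rx":0,"ry":0,"rz":0,"claw":0.2},{"dx":0,"dy":0,"dz":-9,"rx":0,"ry":0,"rz":0,"claw":0.2},{"dx":0,"dy":0,"dz":-13,"rx":0,"ry":0,"rz":0,"claw":0.2},{"dx":0,"dy":0,"dz":-15,"rx":0,"ry":0,"rz":0,"claw":0.2}]}}

```text
time: 14.75
tool_pos: [0.6212, 0.0555, 0.2545]
tool_rot: [0.002, 0.133, 0.991, 0.001]
contact_force: [1.3, 0.6, 0.7]
gripper_width: 0.8
```

```bash
python3 -c "
from h import *
go([.35,-.35,.28],np.pi-.266)"
```

```text
t 14.75 pos [0.6212 0.0555 0.2545] F [1.3 0.6 0.7] w 0.8
row cm [ 15.42 -46.28  -2.7 ] rv [ 0.0021  0.0033 -0.0017]
```

{"fn": "play_rows", "kwargs": {"commands": [{"dx":3,"dy":0,"dz":-0.5,"rx":0,"ry":0,"rz":0,"claw":0.2},{"dx":7,"dy":-1,"dz":-1,"rx":0,"ry":0,"rz":0,"claw":0.2},{"dx":11,"dy":-3,"dz":-1,"rx":0,"ry":0,"rz":0,"claw":0.2},{"dx":15,"dy":-5,"dz":-1,"rx":0,"ry":0,"rz":0,"claw":0.2},{"dx":18,"dy":-6,"dz":-1,"rx":0,"ry":0,"rz":0,"claw":0.2}]}}

```text
time: 15.25
tool_pos: [0.4297, 0.0449, 0.2636]
tool_rot: [0.002, 0.134, 0.991, 0.001]
contact_force: [0.8, 0.7, 0.5]
gripper_width: 0.799
```

{"fn": "play_rows", "kwargs": {"commands": [{"dx":0,"dy":0,"dz":0,"rx":0,"ry":0,"rz":0,"claw":0.2},{"dx":0,"dy":0,"dz":0,"rx":0,"ry":0,"rz":0,"claw":0.2},{"dx":0,"dy":0,"dz":0,"rx":0,"ry":0,"rz":0,"claw":0.2}]}}

```text
time: 15.55
tool_pos: [0.4304, 0.0449, 0.2638]
tool_rot: [0.002, 0.134, 0.991, 0.001]
contact_force: [-1.1, 0.4, 0.3]
gripper_width: 0.797
```

```bash
python3 -c "
from chk import *
t=grab_frame('top');im=grab_frame('scene');cv2.imwrite('pics/top16.png',t);cv2.imwrite('pics/scene16.png',im)
b=t[170:310,170:450]
cv2.imwrite('pics/e16.png',cv2.resize(b,None,fx=2.8,fy=2.8))
R2=Ro.from_euler('z',-.266).as_matrix()[:2,:2]
model(im,(.619,.056),.012,np.pi-.266,'pics/d16.png',(215,195,315,305))
h=cv2.cvtColor(t,cv2.COLOR_BGR2HSV)
m=cv2.inRange(h,(22,150,195),(35,255,255));k=np.zeros_like(m);k[190:240,235:280]=m[190:240,235:280]
c=max(cv2.findContours(k,0,1)[0],key=cv2.contourArea)
print(cv2.minAreaRect((plane('top',c.reshape(-1,2),.177)[:,:2]*1000).astype(np.float32)))
a=cv2.imread('pics/top0.png')
print('diff ramekins etc',[(int(cv2.absdiff(a,t)[y0:y1,x0:x1].max())) for x0,y0,x1,y1 in((315,208,351,246),(360,214,396,248),(406,208,440,242),(348,163,378,204),(176,245,212,278))])
"
```

```text
((618.9133911132812, 56.504112243652344), (30.189950942993164, 36.51847839355469), 75.14129638671875)
diff ramekins etc [21, 21, 21, 21, 186]
```

View pics/e16.png

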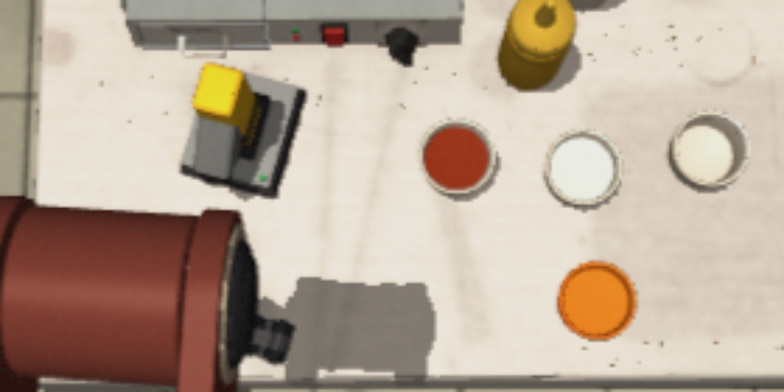

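View pics/d16.png

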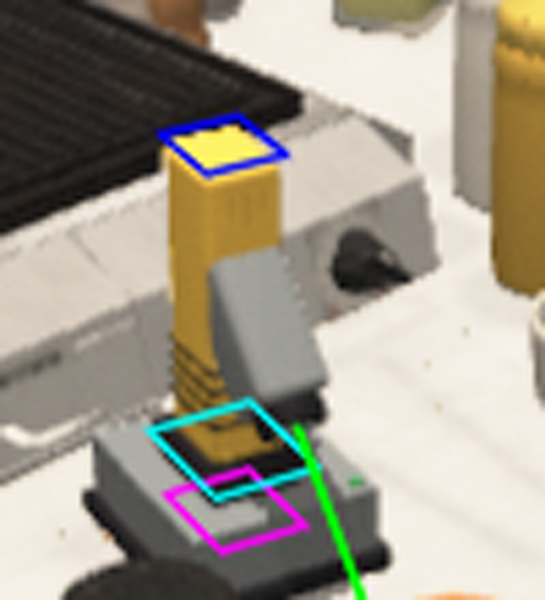

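```bash
python3 -c "
import cv2
a=cv2.imread('pics/scene0.png');b=cv2.imread('pics/scene16.png')
print('jar diff',cv2.absdiff(a,b)[295:350,222:262].max())
from plant import ticket,monitor
print(monitor.state()['joint_vel'].round(4)); print(ticket.job_done())"
```

```text
jar diff 7
[ 0.0006  0.0061  0.001   0.001   0.0027 -0.0012]
the job is handed in; nothing more can be done
None
```

I gripped the thermometer and aimed its nose at the middle of the red sauce from about 14 cm, holding it still for over 2 s. I then plugged it into the base and let go. The job was handed in just after 15.6 s and gave no verdict.

**Aim:** the aim was checked by projecting the predicted line of sight into the scene picture, where it ends on the middle of the red sauce. The tool position changed by about 0.1 mm during the hold.

**Plug:** I turned the thermometer half round, nose toward the robot, because the grill's front would have been in the nose's way.
- The force turned to +7 N upward with the plug's underside worked out to be at the socket floor height.
- After release, the handle top measured (0.6189, 0.0565) m at −14.9°. The base centre is (0.619, 0.056) m at about −15.3°.
- The collar sits where it should for fully home.

**Other things:** the three ramekins and the yellow bottle are unchanged in the top view. The arm hid the spice jar there, so I checked it in the scene view, where it is also unchanged. The tool shows no contact force.

**One disagreement:** in the pictures, the open fingertips sat about 39 mm above the reported TCP, where the stated swing is 13 mm. I followed the pictures and gripped with the TCP at 0.087 m instead of 0.116 m; the grip held throughout.

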